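# Wedge a spring clip off a sloping rack and free the nozzle holder under its bar

## Robot

A 6-joint arm with a two-finger parallel gripper is mounted at the origin on a cart in front of the work surface, level with it; the furniture and walls round the work are solid. World frame = base frame: x ahead of the robot, y to its left, z up, the work surface at z = 0. Lengths are in mm, angles in degrees, forces in N, time in s.
With the tool pointing down it reaches from about 350 to 775 mm from the base axis. Payload 7.3 kg.
Tool frame: the origin (TCP) lies between the finger pads; the fingertips stand 25 mm ahead of it and the grasp point (between the pads) lies 6 mm ahead of it; z points along the fingers, y is the line along which they close (so a half turn about z gives the same grasp; the last joint's range is limited). The gripper opens to 92 mm and grips with 3 to 60 N. Pads are 19 mm wide; open, the fingers measure 130 mm over their backs; the gripper's body (75 mm by 190 mm) begins 47 mm behind the grasp point.
Start: joints at [65.947, 19.595, 87.324, -0, 73.075, -8.365], TCP at [141.939, 505.466, 251.741] pointing down, gripper open.
Joint ranges: [-145.02, 145.02], [-44.19, 115.74], [2.07, 154.8], [-57.11, 237.11], [16.16, 152.29], [-177.93, 177.93]. Speed limits (degrees/s): [147.25, 147.25, 180, 180, 180, 180].

## Interface

Orientations are given as a 3x3 rotation matrix whose columns are the frame's x, y, z axes.
In Python, from bench import robot gives the robot as it stands. The module is installed in compiled form; this text tells all that it offers.
- The arm moves only by the tool servo_tool, never from a script. Its argument "rows" is a list of rows, each a list of 5 numbers: the shift along the world's x, y, z in m, then the turn about the world's z in rad, then the opening, from -1 (shut) to 1 (fully open). In form: [[tx, ty, tz, spin, gripper], ...]. A call has 1 to 10 rows; each row is the pose to reach, as a shift and turn from the pose commanded when the call began; what a row does not reach only later rows make up. A row lasts 1/10 s, in which the tool goes at most 50 mm and 8.59 degrees, less where a joint would pass 70% of its speed; a pose out of reach is approached as far as the arm can. A call with a gripper value outside its range is refused whole. The fingers move at their own pace and stop on an object; "grip_force" is the grip in N (left out, the last holds). Time passes only in rows, so rows that repeat a pose let the fingers close. It gives the time, the measured TCP pose, the force, the opening and the grip force at its end, in the units of the state.
- robot.state(): the state, without advancing time (a new reading comes with each control period).
- robot.read_camera(name): name is "scene" or "top" or "wrist"; returns a dict with "pixels" (400x640x3 uint8, blue, green, red), "fx", "fy", "cx", "cy" (pixels), "rvec" (rotation vector, rad) and "tvec" (3), from world to camera coordinates, as OpenCV has them. Camera axes: x right, y down, z forward; pixel columns grow to the right and rows downward; lengths in mm; the calibration is good to about 2 mm. A picture is of the moment at which its call begins. There is no depth.
- robot.hand_in(): hands the job in; it is judged then, once.
The state is a dict: "time_s": time; "joints": joint angles; "dq": joint speeds; "joint_torque": joint torques, N m; "position": TCP position; "tool_rot": TCP orientation; "ft_force": force on the tool from outside, world axes, zero at the start; "wrist_torque": the same for the moment, N m; "finger_gap": opening from 0.0 (shut) to 1.0 (fully open); "gripper_force": force on a finger pad.
Only numpy, scipy, OpenCV 4.12 (cv2) and the standard library are available. Lean on these libraries where they do the work, as an engineer would, in place of code of your own. Each camera call takes 0.05 s, during which the arm holds its last target. There are 200 camera calls.

## Task

Free the nozzle holder from the small sloping rack: hold the wedge, slide its blade along the top of the retaining bar and in under the bow of the spring clip until the clip springs up off its lug, then lay the wedge down on the worktop again. Put the clip in the shallow tray, lift the retaining bar out of its two open brackets and lay it flat on the worktop, and lay the nozzle holder flat in the tray. Leave the other small things where they are.

Things in the scene. Friction and masses are not known exactly. Their poses are not given: they have to be found in the camera images.
- rack: Fixed grey rack by the worktop's right edge (worktop ends at y -0.24 and x 0.33), foot 112 x 86 mm, about 105 mm high. Origin on the worktop under the face's middle; x along the bar, away from the robot, y to its high side, z up. Its face slopes 35 degrees about x and looks up and to the robot's right. Beyond it (+x) the worktop is clear for 200 mm along the right edge.
- rack_face (a point): Frame of the sloping face, 40 mm over the rack's origin: x along the bar as the rack's x, y up the slope, z square out of the face. In mm: plate x -55..55, y -54..42, top at z 12. Two open brackets at x -54..-44 and 44..54, |y| to 12.5, up to z 70, each with a slot 9.5 wide with its bottom at z 41, widening to 19 above z 55.
- near_slot (a point): Middle of the slot bottom of the near bracket (x -49, z 41 mm in rack_face), axes as rack_face.
- lug (a point): Round steel lug on the near bracket's robot-side face, below the bar, which the clip grips: diameter 16 mm, axis along rack_face x at z 30 mm, from x -54 to -72, then a head of diameter 21 to x -75. This point lies on its axis at x -63; axes as rack_face.
- saddles (a point): Middle between the saddles, at their floor (x 0, y 0, z 16 mm in rack_face; axes as rack_face). Saddle walls 23.6 mm apart in x stand at y -37..-23 and 23..37 and reach 9 mm above this point; two stop pins at the low end, y -49. Between the saddles fingers may reach down to 3 mm below this point.
- bar: Steel retaining bar 138 x 8 x 14 mm, 0.08 to 0.15 kg, with two shoulders 16 wide, 4 long, at x -36 and 46 mm that sit between the brackets. Origin: middle of its underside; x along it, z out of its top. Starts in the brackets, origin at x -5, y -1, z 41 in rack_face: top at z 55, near end at x -74; it passes 1 to 2 mm above the nozzle holder.
- clip: Smooth steel spring clip, 30 mm wide (y), 12 (x), 43 high, 32 g, astride the bar's near end. Origin: middle of the bow's underside; z out through the bow, y across the bar. Bow 4 mm thick; stiff cheeks at |y| 12..15 down to z -10 (grip across them), 24 mm free between. Starts at x -62, y 0, z 60 in rack_face, 5 mm above the bar's top. Pushed in +x it bears on the near bracket.
- clip_foot (a point): Between the clip's two sprung feet, 37 mm below its origin. The feet hook under the lug. Raised about 8 mm (some 10 N), they spread past it and the clip springs up by itself until its origin is at z 70..76 in rack_face. There it stays astride the bar, loose, leaning up to 15 degrees to the low side; its pose is then best read again.
- wedge: Wedge lying flat on the worktop before the tray, 0.14 kg. Origin: underside, below the middle of the handle; x to the blade's edge, y across, z up. Wooden handle x -24..22 mm, 14 wide, 30 high (grip across the 14). Steel blade 12 wide, flat below, from 20 mm thick at x 22 to 2 mm at x 66.
- wedge_edge (a point): Middle of the wedge's thin edge, 66 mm ahead of its origin, 1 mm above its underside. With the wedge parallel to the sloping face (rolled over by more than 15 degrees it will not enter) and its underside 1 to 2 mm above the bar's top, moving this edge along rack_face x from -85 to -27 mm springs the clip off.
- holder: Nozzle holder: dark steel cylinder with a brass-coloured hex, 22 x 105 x 24 mm, long along its y (solid from y -46 to 49), 0.15 to 0.3 kg. Origin: middle of its underside. Starts in the saddles under the bar, long axis up the slope, origin at x 0, y 0, z 15 mm in rack_face. Grip the hex at its middle, across its x.
- tray: Fixed shallow aluminium tray, 170 x 130 x 20 mm, walls and floor 3 mm, standing on the rim of a bowl of small parts left of the rack. Origin: middle of its underside, 41 mm above the worktop; x its long side, z up. A glass tank 275 mm high stands beyond and to the left, edge about 130 mm from the tray's middle.
- spring: Coil spring standing upright, 30 mm across, 54 mm high, origin at its foot. To be left alone.
- tappet: Roller tappet, 41 x 30 x 34 mm, origin at its foot. To be left alone.
- plunger: Dark pump plunger standing upright, 27 mm across, 50 mm high, origin at its foot. To be left alone.
- cap: Brass-coloured round cap, 39 mm across, 13 mm high, origin at its foot. To be left alone.
- seat: Small dark valve seat, 26 mm across, 14 mm high, origin at its foot. To be left alone.
- marker: Marker pen with a blue cap, 127 mm long, 15 mm thick, lying beyond the tray, origin at its underside. To be left alone.
There are look-alikes about, which are no part of the job. What is shaped like the wedge but red is not meant.

How it is judged (in metres and radians):
On the way, in this order (a step that is already met when the one before it is completed fails the run):
1. the held wedge's edge is in under the bow and the clip has risen off its lug (bow over 68 mm out from the face frame) (z of clip in the frame of rack_face above 0.068 m and x of wedge_edge in the frame of rack_face above -0.062 m and y of wedge_edge in the frame of rack_face between -0.012 and 0.012 m and z of wedge_edge in the frame of rack_face between 0.05 and 0.08 m and contact force between the fingers and wedge above 0.5 N), for 0.1 s.
2. the bar has been lifted clear of both brackets (z of bar in the frame of rack_face above 0.085 m), for 0.1 s.
At the end, for the whole second after the job is handed in: Nozzle holder lying flat inside the tray, clip inside the tray, bar lying flat on the worktop (origin under 18 mm up), wedge lying on the worktop (origin under 34 mm up), all four at rest (x of holder in the frame of tray between -0.085 and 0.085 m and y of holder in the frame of tray between -0.065 and 0.065 m and height (world z) of holder below 0.062 m and angle between holder's own y axis and vertical above 1.35 rad and linear speed of each of holder, clip, bar, wedge below 0.02 m/s and x of clip in the frame of tray between -0.085 and 0.085 m and y of clip in the frame of tray between -0.065 and 0.065 m and height (world z) of clip below 0.095 m and height (world z) of bar between -0.005 and 0.018 m and height (world z) of wedge between -0.005 and 0.034 m and angle between bar's own x axis and vertical above 1.4 rad); the robot touches nothing.
It fails at once if a bystander is pushed more than 30 mm from where it stood (distance of any of spring, tappet, plunger, cap, seat, marker from where it was at the start of the episode above 0.03 m).
It also fails if it takes over 72 s, if anything falls off the work surface, if the arm or the gripper's body presses on something with over 40 N, if the wrist force passes 120 N, or if a joint passes its speed limit or range.

## Working session

There is one attempt and no reset: what is moved stays moved. The work goes in short steps, Python scripts to look and compute and a tool call to move; the robot and the scene stay as the last step left them, time stands still between calls to the robot, and variables do not carry over. Pictures are saved under pics/ and viewed, at most 10 in all, crops included, and the job is handed in when it is done.

Besides the shell and the picture viewer there is one more tool, called after "Call:" by a JSON object that holds its "api" and its "payload", one argument or row to a line. servo_tool: Moves the arm, as the interface text tells. Its arguments: {"type":"object","properties":{"rows":{"type":"array"},"grip_force":{"type":"number"}},"required":["rows"]}

```bash
mkdir -p pics; cat > h.py <<'E'
import numpy as np, cv2
from bench import robot
def grab(n,tag):
    c=robot.read_camera(n); np.savez(f'pics/{tag}.npz',**c); cv2.imwrite(f'pics/{tag}.png',c['pixels']); return c
def load(tag): return dict(np.load(f'pics/{tag}.npz'))
def K(c): return np.array([[c['fx'],0,c['cx']],[0,c['fy'],c['cy']],[0,0,1]],float)
def proj(c,P): return cv2.projectPoints(np.atleast_2d(np.array(P,float)),c['rvec'],c['tvec'],K(c),None)[0][:,0]
def ray(c,uv):
    R=cv2.Rodrigues(c['rvec'])[0]; o=-R.T@np.ravel(c['tvec'])
    d=R.T@np.linalg.inv(K(c))@[uv[0],uv[1],1]; return o,d/np.linalg.norm(d)
def atz(c,uv,z):
    o,d=ray(c,uv); return o+d*(z-o[2])/d[2]
def tri(obs):
    A=0;b=0
    for c,uv in obs:
        o,d=ray(c,uv);P=np.eye(3)-np.outer(d,d);A=A+P;b=b+P@o
    return np.linalg.solve(A,b)
def crop(tag,x0,y0,x1,y1,s,out):
    im=load(tag)['pixels'][y0:y1,x0:x1]; cv2.imwrite(f'pics/{out}.png',cv2.resize(im,None,fx=s,fy=s,interpolation=cv2.INTER_CUBIC))
E
python3 - <<'E'
from h import *
s=robot.state(); print(s)
for n in('scene','top','wrist'):
    c=grab(n,n+'0'); o,d=ray(c,(320,200)); print(n,o,d,c['fx'])
a=np.hstack([load('top0')['pixels']]); 
E
```

```text
{'time_s': 0.0, 'joints': array([ 6.59479542e+01,  1.96366152e+01,  8.73779006e+01,  3.46994266e-04,
        7.30744116e+01, -8.36338226e+00]), 'dq': array([-0.04763974, -0.08902763, -0.06888536, -0.1174356 ,  0.09754474,
       -0.08083315]), 'joint_torque': array([-3.27432990e-04, -4.31254399e+01, -2.44220710e+01,  7.16917310e-02,
        5.59974660e-02, -1.02032270e-04]), 'position': array([141.77261422, 505.1079667 , 251.03923335]), 'tool_rot': array([[-9.62744716e-01,  2.70411177e-01, -6.37864381e-04],
       [ 2.70411830e-01,  9.62743704e-01, -1.41495584e-03],
       [ 2.31480042e-04, -1.53472734e-03, -9.99998796e-01]]), 'ft_force': array([ 0.06586504,  0.71435633, -0.12821043]), 'wrist_torque': array([-0.0241675 , -0.05712095, -0.04110352]), 'gripper_force': 0.0, 'finger_gap': 0.9985360365523175}
scene [ 38.2446098  -30.99385174 772.43136311] [ 0.61794416 -0.05105987 -0.78456223] 443.8087112700985
top [ 493.45563426  -49.65096084 1033.7389552 ] [ 0.10061789 -0.02112793 -0.99470078] 391.8520263006121
wrist [ 65.84348681 525.76576095 384.02769515] [ 0.27235306 -0.09441004 -0.95755447] 287.09243704109997
```

View pics/top0.png

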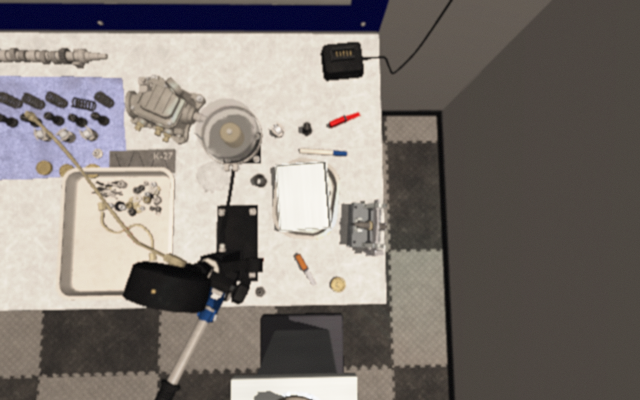

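View pics/scene0.png

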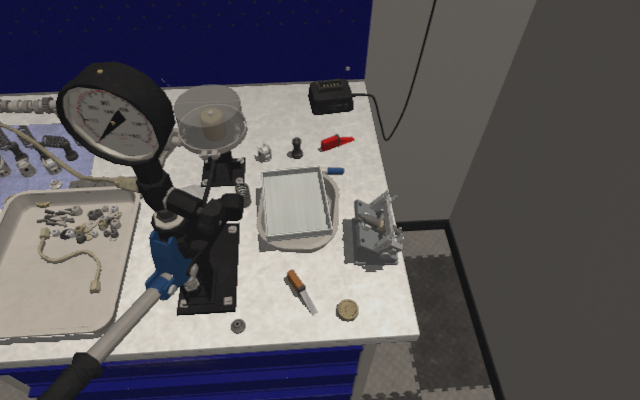

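```bash
python3 - <<'E'
from h import *
def cr(t,x,y,w,h,s): return cv2.resize(load(t)['pixels'][y:y+h,x:x+w],None,fx=s,fy=s,interpolation=cv2.INTER_CUBIC)
a=cr('top0',335,195,57,60,7); b=cr('scene0',342,185,66,85,6)[:,:396]
a=cv2.copyMakeBorder(a,0,90,0,0,0); 
m=np.hstack([a,b]); print(a.shape,b.shape)
cv2.imwrite('pics/m1.png',m)
a=cr('top0',285,245,65,50,6); b=cr('scene0',280,262,65,50,6)
cv2.imwrite('pics/m2.png',np.hstack([a,b]))
E
```

```text
(510, 399, 3) (510, 396, 3)
```

View pics/m1.png

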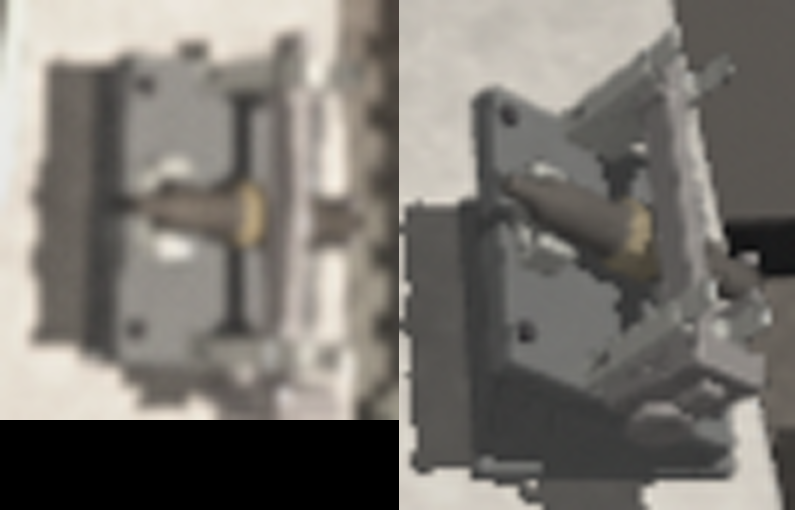

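View pics/m2.png

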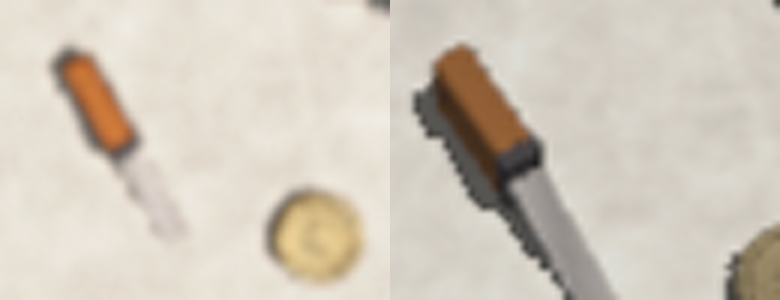

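```bash
cat >> h.py <<'E'
t=np.radians(35); RF=np.array([[1,0,0],[0,np.cos(t),-np.sin(t)],[0,np.sin(t),np.cos(t)]])
def Rz(a): return np.array([[np.cos(a),-np.sin(a),0],[np.sin(a),np.cos(a),0],[0,0,1]])
def face(p,P): # p=(x,y,yaw) rack ; P in rack_face mm -> world
    return (Rz(p[2])@(RF@np.atleast_2d(P).T+np.array([[0],[0],[40]]))).T+[p[0],p[1],0]
def toface(p,W): return (RF.T@((Rz(p[2]).T@(np.atleast_2d(W)-[p[0],p[1],0]).T)-np.array([[0],[0],[40]]))).T
def mod2(pb,P): return (Rz(pb[2])@np.atleast_2d(P).T).T+[pb[0],pb[1],0]
E
python3 - <<'E'
from h import *
from scipy.optimize import least_squares as ls
T,S=load('top0'),load('scene0')
obs=[(T,(55,42,12),(335+125/7,195+55/7)),(T,(-55,42,12),(335+120/7,195+358/7)),(S,(55,42,12),(342+90/6,185+90/6)),(S,(-55,42,12),(342+113/6,185+362/6)),(S,(64,-1,55),(342+330/6,185+62/6))]
f=lambda p:np.ravel([proj(c,face(p,P))[0]-uv for c,P,uv in obs])
r=ls(f,[480,-190,0]); print(r.x,r.fun.round(1))
# wedge: top handle corners z=30
obs=[(T,(-24,7,30),(285+92/6,245+50/6)),(T,(-24,-7,30),(285+66/6,245+62/6)),(T,(22,-7,30),(285+107/6,245+155/6)),(T,(22,7,30),(285+138/6,245+140/6)),
(S,(-24,-7,30),(280+45/6,262+68/6)),(S,(-24,7,30),(280+75/6,262+45/6)),(S,(22,7,30),(280+148/6,262+135/6)),(S,(22,-7,30),(280+110/6,262+160/6))]
w=0
g=lambda p:np.ravel([proj(c,mod2(p,P))[0]-uv for c,P,uv in obs])
for a in(2.1,-2.1): 
    r=ls(g,[400,0,a]); print(r.x,np.degrees(r.x[2]),r.fun.round(1))
print('tray',[atz(T,uv,61) for uv in((303,197),)])
for uv in [(260,291),(338,284),(322,152),(260,180),(277,130),(306,129)]: print(uv,atz(T,uv,10).round())
E
```

```text
[ 5.25336322e+02 -1.78543621e+02 -1.34694259e-01] [ 3.1 -0.4 -1.3  0.9  4.  -0.3 -0.   0.9 -5.4 -0.9]
[437.65801611 -21.68388141   3.64223459] 208.6846700737226 [-1.3 -1.  -1.8 -0.2  0.2  0.3 -0.1  0.  -0.7 -1.8  0.7 -1.4  1.2  2.
  1.1  1.6]
[437.65801598 -21.68388224  -2.64094887] -151.31522419904104 [-1.3 -1.  -1.8 -0.2  0.2  0.3 -0.1  0.  -0.7 -1.8  0.7 -1.4  1.2  2.
  1.1  1.6]
tray [array([599.76629124, -27.98849418,  61.        ])]
(260, 291) [365.  84.  10.]
(338, 284) [ 379. -115.   10.]
(322, 152) [725. -78.  10.]
(260, 180) [651.  86.  10.]
(277, 130) [786.  41.  10.]
(306, 129) [788. -36.  10.]
```

```bash
python3 - <<'E'
from h import *
T,S=load('top0'),load('scene0')
for a,b in [((170,286),(112,113)),((211,303),(172,258)),((180,365),(100,350)),((230,130),(213,120)),((235,270),(225,210))]: print(a,tri([(T,a),(S,b)]).round())
r=0
from scipy.optimize import least_squares as ls
s=robot.state(); R=s['tool_rot']; p=s['position']; c=load('wrist0'); Rc=cv2.Rodrigues(c['rvec'])[0]
o=-Rc.T@np.ravel(c['tvec']); print('cam in tool',R.T@(o-p),R.T@Rc.T)
E
```

```text
(170, 286) [428. 162. 450.]
(211, 303) [372. 149. 236.]
(180, 365) [251. 217. 227.]
(230, 130) [743. 133. 161.]
(235, 270) [437.  88. 257.]
cam in tool [  78.74183739   -0.89301193 -132.79281429] [[-3.21212497e-05 -9.57365488e-01 -2.88879423e-01]
 [ 9.99999349e-01  2.98861441e-04 -1.10163906e-03]
 [ 1.14100614e-03 -2.88879271e-01  9.57364855e-01]]
```

View pics/wrist0.png

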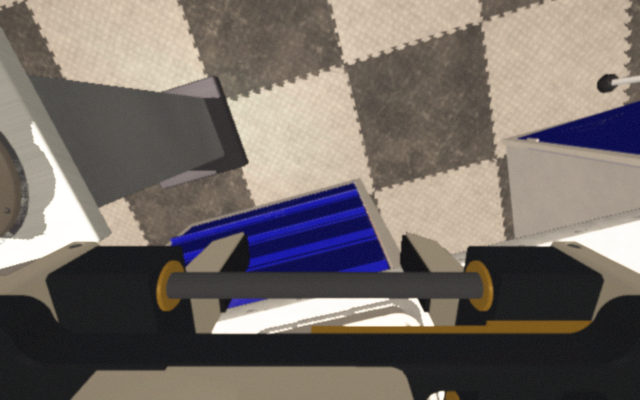

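Call:
{"api": "servo_tool", "payload": {
  "rows": [
    [0,0,0.05,0,1],
    [0,0,0.1,0,1],
    [0,0,0.15,0,1],
    [0,0,0.2,0,1],
    [0,0,0.25,0,1],
    [0,0,0.3,0,1],
    [0,0,0.34,0,1],
    [0,0,0.34,0,1]
  ]
}}

```text
time_s: 0.95
position: [141.9, 505.3, 597.8]
tool_rot: [[-0.963, 0.27, 0.005], [0.27, 0.963, 0.012], [-0.002, 0.013, -1.0]]
ft_force: [-0.2, 0.0, 1.5]
finger_gap: 1.0
gripper_force: 0.0
```

Call:
{"api": "servo_tool", "payload": {
  "rows": [
    [0.024,-0.044,0,0,1],
    [0.048,-0.088,0,0,1],
    [0.072,-0.132,0,0,1],
    [0.096,-0.176,0,0,1],
    [0.12,-0.22,0,0,1],
    [0.144,-0.264,0,0,1],
    [0.168,-0.308,0,0,1],
    [0.192,-0.352,0,0,1],
    [0.216,-0.396,0,0,1],
    [0.24,-0.44,0,0,1]
  ]
}}

```text
time_s: 1.95
position: [381.6, 64.5, 591.2]
tool_rot: [[-0.963, 0.27, -0.001], [0.27, 0.963, 0.0], [0.001, 0.0, -1.0]]
ft_force: [0.9, 1.3, -0.0]
finger_gap: 0.995
gripper_force: 0.0
```

Call:
{"api": "servo_tool", "payload": {
  "rows": [
    [0.024,-0.044,0,0,1],
    [0.048,-0.088,0,0,1],
    [0.072,-0.132,-0.02,0,1],
    [0.09,-0.17,-0.05,0.05,1],
    [0.1,-0.2,-0.09,0.1,1],
    [0.11,-0.23,-0.13,0.15,1],
    [0.11,-0.24,-0.18,0.2,1],
    [0.11,-0.24,-0.23,0.25,1],
    [0.11,-0.24,-0.28,0.27,1],
    [0.11,-0.24,-0.28,0.27,1]
  ]
}}

```text
time_s: 2.95
position: [488.1, -172.0, 305.1]
tool_rot: [[-1.0, 0.004, -0.012], [0.004, 1.0, 0.007], [0.012, 0.007, -1.0]]
ft_force: [-0.8, -0.3, 0.1]
finger_gap: 0.999
gripper_force: 0.0
```

```bash
python3 - <<'E'
from h import *
s=robot.state(); print(s['time_s'],s['position'],s['tool_rot'][:,0],s['joints'])
c=grab('wrist','wrist1'); o,d=ray(c,(320,200)); print(o,d)
E
```

```text
2.95 [ 488.13517145 -172.02900937  305.09410408] [-0.99991624  0.00411119  0.01227228] [-2.79070062e+01  1.71460514e+01  8.23448291e+01  8.35933652e-03
  8.13074201e+01 -1.17670435e+02]
[ 410.82710351 -173.35164855  438.93294364] [ 0.27589428 -0.01058044 -0.96112975]
```

View pics/wrist1.png

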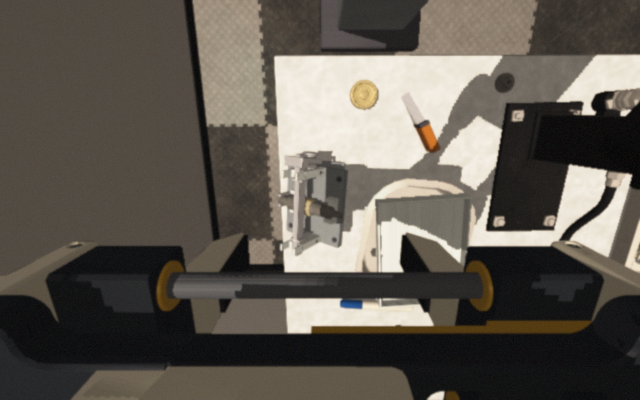

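```bash
cat >> h.py <<'E'
def box(x0,x1,y0,y1,z0,z1):
    v=[(x,y,z) for x in(x0,x1) for y in(y0,y1) for z in(z0,z1)]
    return [(v[i],v[j]) for i in range(8) for j in range(i+1,8) if bin(i^j).count('1')==1]
def samp(segs,step=2.):
    o=[]
    for a,b in segs:
        a,b=np.array(a,float),np.array(b,float);n=max(2,int(np.linalg.norm(b-a)/step)); o.append(a+(b-a)*np.linspace(0,1,n)[:,None])
    return np.vstack(o)
def dt(c,s=4):
    g=cv2.resize(c['pixels'],None,fx=s,fy=s,interpolation=cv2.INTER_CUBIC); g=cv2.GaussianBlur(g,(0,0),3)
    return cv2.distanceTransform(255-cv2.Canny(g,25,60),cv2.DIST_L2,5)/s
def cost(c,D,W,cap=3.,s=4):
    uv=proj(c,W); return np.minimum(cv2.remap(D,((uv[:,0]+.5)*s-.5).astype(np.float32),((uv[:,1]+.5)*s-.5).astype(np.float32),cv2.INTER_LINEAR,borderValue=9).ravel(),cap).mean()
E
cat > fit.py <<'E'
from h import *
from scipy.optimize import minimize, differential_evolution as de
rackm=samp([((-55,42,12),(55,42,12)),((-55,42,12),(-55,-54,12)),((55,42,12),(55,-54,12))]+box(-74,64,-5,3,41,55)+box(-54,-44,-12.5,12.5,12,70)[:0]
 +[((x,-12.5,70),(x,-4,70)) for x in(-54,-44,44,54)]+[((x,12.5,12),(x,12.5,70)) for x in(-54,-44,44,54)]+[((x,y,70),(x,12.5,70)) for x in(-54,-44,44,54) for y in(9.5,)])
cams=[load(k) for k in('top0','scene0','wrist1')]; D=[dt(c) for c in cams]
f=lambda p,k=(0,1,2):sum(cost(cams[i],D[i],face((p[0],p[1],p[2]),rackm)) for i in k)
if __name__=='__main__':
    c=cams[2]
    print([atz(c,uv,80).round() for uv in((347,168),(340,248))])
    for k in((0,1,2),(0,),(1,),(2,)):
        r=de(f,[(470,540),(-215,-150),(-.25,.25)],args=(k,),seed=1,popsize=25,maxiter=150); print(k,r.x.round(3),r.fun)
    wm=samp([((-24,y,30),(22,y,30)) for y in(-7,7)]+[((x,-7,30),(x,7,30)) for x in(-24,22)]+[((22,y,20),(66,y,2)) for y in(-6,6)]+[((66,-6,2),(66,6,2))])
    for k in((0,1,2),(0,),(1,),(2,)):
        g=lambda p:sum(cost(cams[i],D[i],mod2(p,wm)) for i in k)
        r=de(g,[(425,455),(-40,0),(-2.9,-2.4)],seed=1,popsize=25,maxiter=150); print('w',k,r.x.round(3),r.fun)
E
python3 fit.py
```

```text
[array([ 472., -143.,   80.]), array([ 582., -151.,   80.])]
(0, 1, 2) [ 5.28428e+02 -1.77571e+02 -6.50000e-02] 4.28640079498291
(0,) [ 5.27232e+02 -1.92702e+02  1.36000e-01] 1.1003249883651733
(1,) [ 5.06186e+02 -1.82404e+02 -6.40000e-02] 1.4408165216445923
(2,) [ 5.14688e+02 -1.92436e+02  1.00000e-03] 1.640061855316162
w (0, 1, 2) [440.705 -20.655  -2.666] 3.8689475059509277
w (0,) [441.271 -20.174  -2.662] 1.3560212850570679
w (1,) [437.111 -20.738  -2.637] 0.46324649453163147
w (2,) [435.56  -24.959  -2.607] 1.4805729389190674
```

Call:
{"api": "servo_tool", "payload": {
  "rows": [
    [-0.008,-0.028,-0.04,0,1],
    [-0.008,-0.028,-0.08,0,1],
    [-0.008,-0.028,-0.12,0,1],
    [-0.008,-0.028,-0.155,0,1],
    [-0.008,-0.028,-0.155,0,1],
    [-0.008,-0.028,-0.155,0,1]
  ]
}}

```text
time_s: 3.6
position: [485.0, -202.3, 159.2]
tool_rot: [[-1.0, 0.004, 0.003], [0.004, 1.0, -0.002], [-0.003, -0.002, -1.0]]
ft_force: [0.4, -0.1, 0.6]
finger_gap: 1.0
gripper_force: 0.0
```

```bash
python3 - <<'E'
from h import *
s=robot.state(); print(s['time_s'],s['position'])
c=grab('wrist','w2')
p=(528.4,-177.6,-.065)
print(proj(c,face(p,[(-55,42,12),(-74,-1,55),(-62,0,60),(64,-1,55)])).round())
E
```

```text
3.6 [ 484.9966611  -202.28201435  159.17955037]
[[396. 204.]
 [322. 179.]
 [318. 196.]
 [313. 332.]]
```

Call:
{"api": "servo_tool", "payload": {
  "rows": [
    [0,0.04,0,0,1],
    [-0.03,0.08,0.02,0,1],
    [-0.03,0.08,0.02,0,1],
    [-0.03,0.08,0.02,0,1]
  ]
}}

```text
time_s: 4.05
position: [454.8, -121.4, 180.0]
tool_rot: [[-1.0, 0.002, 0.006], [0.002, 1.0, -0.003], [-0.006, -0.003, -1.0]]
ft_force: [1.0, -1.1, 0.4]
finger_gap: 0.996
gripper_force: 0.0
```

```bash
python3 - <<'E'
from h import *
c=grab('wrist','w3')
p=(528.4,-177.6,-.065)
print(proj(c,face(p,[(-55,42,12),(-74,-1,55),(-62,0,60),(64,-1,55)])).round())
print(proj(c,(440,-22,30)))
a=cv2.resize(load('w2')['pixels'][0:290,200:460],None,fx=1.5,fy=1.5,interpolation=cv2.INTER_CUBIC)
b=cv2.resize(c['pixels'][0:290,60:330],None,fx=1.5,fy=1.5,interpolation=cv2.INTER_CUBIC)
m=np.hstack([a,b]);print(a.shape,m.shape); cv2.imwrite('pics/m3.png',m)
E
```

```text
[[298. 229.]
 [226. 208.]
 [222. 224.]
 [231. 341.]]
[[424.5545418  179.13722699]]
(435, 390, 3) (435, 795, 3)
```

View pics/m3.png

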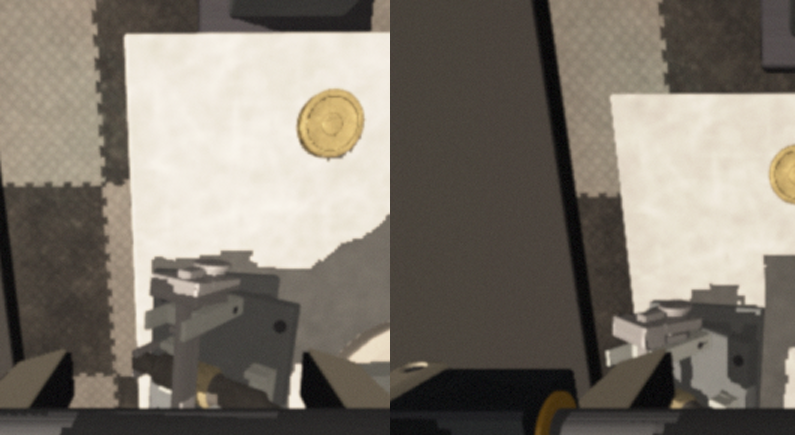

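```bash
cat > fit2.py <<'E'
from h import *
from scipy.optimize import differential_evolution as de
m=samp([((-55,42,12),(40,42,12)),((-55,42,12),(-55,13,12)),
 ((-68,-15,64),(-68,15,64)),((-56,-15,64),(-56,15,64)),((-68,-15,64),(-56,-15,64)),((-68,15,64),(-56,15,64)),((-68,-15,60),(-68,15,60)),((-68,15,64),(-68,15,50)),((-68,-15,64),(-68,-15,60)),
 ((-54,-4,55),(30,-4-1,55)),((-54,3,55),(30,3,55)),((-44,12.5,40),(-44,12.5,70)),((-54,12.5,15),(-54,12.5,70)),((-44,9.5,70),(-44,12.5,70)),((-44,-9.5,70),(-44,-12.5,70))],1.)
w2,w3=load('w2'),load('w3'); cs=[w2,w3]; D=[dt(c) for c in cs]
def f(p,k): return sum(cost(cs[i],D[i],face(p,m),4.) for i in k)
res={}
for k in((0,1),(0,),(1,)):
    r=de(f,[(515,540),(-195,-165),(-.13,.0)],args=(k,),seed=2,popsize=30,maxiter=200); print(k,r.x.round(3),r.fun); res[k]=r.x
p=res[(0,1)]
out=[]
for c,(x,y) in((w2,(285,160)),(w3,(195,190))):
    s=6;im=cv2.resize(c['pixels'][y:y+95,x:x+130],None,fx=s*.5*2*.5,fy=s*.5*2*.5,interpolation=cv2.INTER_CUBIC); s=3
    im2=im.copy()
    for q in proj(c,face(p,m)):
        cv2.circle(im2,tuple(int(v) for v in ((q-[x,y]+.5)*s)),0,(0,0,255),1)
    out.append(np.hstack([im,im2]))
cv2.imwrite('pics/m4.png',np.vstack(out)); print(np.vstack(out).shape)
E
python3 fit2.py
```

```text
(0, 1) [ 5.26219e+02 -1.77115e+02 -6.30000e-02] 5.570527076721191
(0,) [ 5.15007e+02 -1.94782e+02 -2.00000e-03] 2.4849700927734375
(1,) [ 5.38813e+02 -1.78077e+02 -5.30000e-02] 2.3573365211486816
(570, 780, 3)
```

View pics/m4.png

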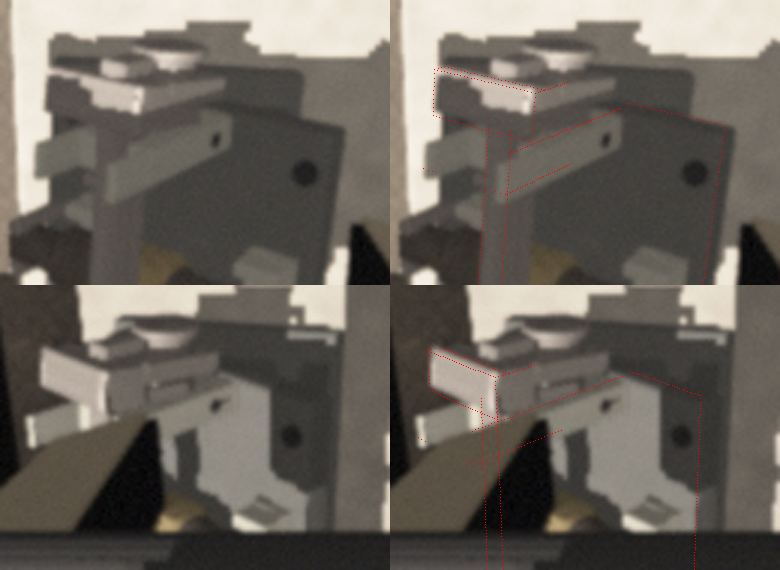

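```bash
python3 - <<'E'
from h import *
w2,w3=load('w2'),load('w3')
p=(526.2,-177.1,-.063)
F={'bolt':((305,172),(290,437)),'bowlow':((48,68),(40,347)),'bowhigh':((145,92),(108,373)),'hole':((215,140),(214,405)),'lughead':((175,55),(165,325)),'barend':((120,66),(115,348)),'brktip':((230,112),(228,378)),'brlow':((38,160),(30,432))}
for n,(a,b) in F.items():
    a=(285+a[0]/3-.5,160+a[1]/3-.5); b=(195+b[0]/3-.5,190+(b[1]-285)/3-.5)
    X=tri([(w2,a),(w3,b)]); e=[np.linalg.norm(proj(w2,X)[0]-a),np.linalg.norm(proj(w3,X)[0]-b)]
    print(n,X.round(1),toface(p,X).round(1),np.round(e,1))
E
```

```text
bolt [ 486.9 -153.1   72.7] [[-40.8  36.4  14.4]] [0.3 0.2]
bowlow [ 454.7 -221.1   83.3] [[-68.6 -14.8  63.2]] [0.5 0.4]
bowhigh [ 456.9 -197.3   98.2] [[-67.9  13.3  61.8]] [0.6 0.5]
hole [ 479.5 -177.    65.9] [[-46.6  12.5  22.9]] [0.2 0.1]
lughead [ 453.6 -189.    69.3] [[-71.7   3.4  33.4]] [1.7 1.5]
barend [ 457.  -202.9   75. ] [[-67.4  -4.6  46. ]] [0.7 0.6]
brktip [ 472.2 -172.8   62.5] [[-54.2  13.7  18. ]] [0.5 0.4]
brlow [ 476.3 -223.3   91.9] [[-46.8 -10.5  70.8]] [0.2 0.2]
```

```bash
python3 - <<'E'
from h import *
from scipy.optimize import differential_evolution as de
wm=samp([((-24,y,30),(22,y,30)) for y in(-7,7)]+[((x,-7,30),(x,7,30)) for x in(-24,22)]+[((22,y,20),(66,y,2)) for y in(-6,6)]+[((66,-6,2),(66,6,2))],1)
cs=[load('w3'),load('scene0')];D=[dt(c) for c in cs]
for k in((0,),(1,),(0,1)):
    g=lambda p:sum(cost(cs[i],D[i],mod2(p,wm)) for i in k)
    r=de(g,[(425,455),(-40,0),(-2.9,-2.4)],seed=1,popsize=25,maxiter=150); print('w',k,r.x.round(3),np.degrees(r.x[2]),r.fun)
s=robot.state(); print(s['position'],s['joints'])
E
```

```text
w (0,) [434.426 -25.778  -2.608] -149.43567069687916 1.7295154333114624
w (1,) [436.826 -20.837  -2.637] -151.08158822081737 0.4438735544681549
w (0, 1) [434.895 -23.841  -2.68 ] -153.53198100713925 2.781977653503418
[ 455.02978771 -122.12652858  179.27300591] [-2.43515830e+01  1.82587145e+01  1.01965634e+02 -8.31984211e-03
  5.94399417e+01 -1.14172119e+02]
```

Call:
{"api": "servo_tool", "payload": {
  "rows": [
    [0,0,0,-0.14,1],
    [0,0,0,-0.28,1],
    [0,0,0,-0.42,1],
    [0,0,0,-0.56,1],
    [0,0,0,-0.7,1],
    [0,0,0,-0.84,1],
    [0,0,0,-0.98,1],
    [0,0,0,-1.12,1],
    [0,0,0,-1.26,1],
    [0,0,0,-1.4,1]
  ]
}}

```text
time_s: 5.1
position: [454.6, -122.9, 177.4]
tool_rot: [[-0.159, 0.987, 0.002], [0.987, 0.159, -0.001], [-0.001, 0.002, -1.0]]
ft_force: [0.5, -0.1, 0.6]
finger_gap: 0.996
gripper_force: 0.0
```

Call:
{"api": "servo_tool", "payload": {
  "rows": [
    [0,0,0,-0.14,1],
    [0,0,0,-0.28,1],
    [0,0,0,-0.42,1],
    [0,0,0,-0.56,1],
    [0,0,0,-0.7,1],
    [0,0,0,-0.84,1],
    [0,0,0,-0.98,1],
    [0,0,0,-1.12,1],
    [0,0,0,-1.26,1],
    [0,0,0,-1.4,1]
  ]
}}

```text
time_s: 6.1
position: [454.6, -123.0, 177.4]
tool_rot: [[0.946, 0.325, 0.002], [0.325, -0.946, -0.001], [0.001, 0.002, -1.0]]
ft_force: [0.5, 0.8, 0.1]
finger_gap: 0.997
gripper_force: 0.0
```

Call:
{"api": "servo_tool", "payload": {
  "rows": [
    [-0.004,0.02,-0.01,-0.14,1],
    [-0.008,0.04,-0.02,-0.28,1],
    [-0.012,0.06,-0.03,-0.42,1],
    [-0.016,0.08,-0.04,-0.56,1],
    [-0.016,0.101,-0.05,-0.7,1],
    [-0.016,0.101,-0.06,-0.84,1],
    [-0.016,0.101,-0.07,-0.98,1],
    [-0.016,0.101,-0.077,-1.12,1],
    [-0.016,0.101,-0.077,-1.26,1],
    [-0.016,0.101,-0.077,-1.406,1]
  ]
}}

```text
time_s: 7.1
position: [439.0, -21.6, 99.9]
tool_rot: [[0.476, -0.88, 0.001], [-0.88, -0.476, -0.001], [0.001, -0.001, -1.0]]
ft_force: [-0.6, -0.4, 1.2]
finger_gap: 1.0
gripper_force: 0.0
```

Call:
{"api": "servo_tool", "payload": {
  "rows": [
    [0,0,-0.03,0,1],
    [0,0,-0.05,0,1],
    [0,0,-0.05,0,1],
    [0,0,-0.05,0,1]
  ]
}}

```text
time_s: 7.5
position: [438.4, -21.2, 50.1]
tool_rot: [[0.481, -0.877, 0.0], [-0.877, -0.481, -0.0], [0.0, -0.0, -1.0]]
ft_force: [0.6, -0.1, 0.5]
finger_gap: 1.002
gripper_force: 0.0
```

Call:
{"api": "servo_tool", "payload": {
  "rows": [
    [0,0,0,0,0.1],
    [0,0,0,0,-0.2],
    [0,0,0,0,-0.2],
    [0,0,0,0,-0.2],
    [0,0,0,0,-0.2],
    [0,0,0,0,-0.2]
  ],
  "grip_force": 25
}}

```text
time_s: 8.1
position: [437.4, -20.4, 49.9]
tool_rot: [[0.482, -0.876, 0.0], [-0.876, -0.482, -0.0], [0.0, -0.0, -1.0]]
ft_force: [-1.2, 0.2, 0.4]
finger_gap: 0.527
gripper_force: 0.0
```

Call:
{"api": "servo_tool", "payload": {
  "rows": [
    [0,0,0,0,-0.2],
    [0,0,0,0,-0.2],
    [0,0,0,0,-0.2]
  ]
}}

```text
time_s: 8.4
position: [437.4, -20.5, 49.8]
tool_rot: [[0.482, -0.876, -0.0], [-0.876, -0.482, -0.0], [-0.0, 0.0, -1.0]]
ft_force: [-0.5, 0.5, 3.2]
finger_gap: 0.495
gripper_force: 25.0
```

Call:
{"api": "servo_tool", "payload": {
  "rows": [
    [0,0,0.02,0,-0.2],
    [0,0,0.05,0,-0.2],
    [0,0,0.05,0,-0.2]
  ]
}}

```text
time_s: 8.7
position: [439.2, -20.8, 102.2]
tool_rot: [[0.482, -0.876, 0.005], [-0.876, -0.482, -0.001], [0.004, -0.004, -1.0]]
ft_force: [0.4, 0.3, -1.9]
finger_gap: 0.49
gripper_force: 25.0
```

```bash
python3 - <<'E'
from h import *
s=robot.state(); print(s)
grab('scene','s2');grab('top','t2')
E
```

```text
{'time_s': 8.7, 'joints': array([-1.27226369e+01,  2.20595016e+01,  1.11847884e+02, -1.39417753e-03,
        4.57740239e+01,  1.38475709e+02]), 'dq': array([-0.01519241,  2.81788416,  2.64488304,  0.05567512, -4.03437222,
        0.00866718]), 'joint_torque': array([ 2.86920285e-01, -3.90769780e+01, -1.67010212e+01, -2.74606689e-02,
        8.50027911e-01,  4.59300485e-03]), 'position': array([439.17639318, -20.8372383 , 102.2147569 ]), 'tool_rot': array([[ 0.48178378, -0.87627337,  0.00542005],
       [-0.87628232, -0.48179638, -0.00124159],
       [ 0.00369933, -0.00415132, -0.99998454]]), 'ft_force': array([ 0.41785982,  0.32771228, -1.90069727]), 'wrist_torque': array([ 0.02998967,  0.19401987, -0.00488167]), 'gripper_force': 24.999662339687347, 'finger_gap': 0.48958968623331733}
```

Call:
{"api": "servo_tool", "payload": {
  "rows": [
    [0,0,0.02,0.143,-0.2],
    [0,0,0.03,0.286,-0.2],
    [0,0,0.03,0.429,-0.2],
    [0,0,0.03,0.572,-0.2],
    [0,0,0.03,0.715,-0.2],
    [0,0,0.03,0.858,-0.2],
    [0,0,0.03,1.001,-0.2],
    [0,0,0.03,1.144,-0.2],
    [0,0,0.03,1.287,-0.2],
    [0,0,0.03,1.43,-0.2]
  ]
}}

```text
time_s: 9.8
position: [436.5, -20.3, 128.2]
tool_rot: [[0.933, 0.359, -0.003], [0.359, -0.933, 0.001], [-0.003, -0.002, -1.0]]
ft_force: [0.4, -0.2, -0.8]
finger_gap: 0.495
gripper_force: 25.0
```

Call:
{"api": "servo_tool", "payload": {
  "rows": [
    [0,-0.01,0,0.143,-0.2],
    [0.005,-0.03,0,0.286,-0.2],
    [0.01,-0.05,0,0.429,-0.2],
    [0.02,-0.07,0,0.572,-0.2],
    [0.03,-0.085,0,0.715,-0.2],
    [0.034,-0.098,0,0.858,-0.2],
    [0.034,-0.098,0,1.001,-0.2],
    [0.034,-0.098,0,1.144,-0.2],
    [0.034,-0.098,-0.014,1.146,-0.2],
    [0.034,-0.098,-0.027,1.146,-0.2]
  ]
}}

```text
time_s: 10.8
position: [470.6, -118.3, 101.0]
tool_rot: [[0.063, 0.998, -0.002], [0.998, -0.063, 0.001], [0.001, -0.002, -1.0]]
ft_force: [-0.5, 0.1, -1.5]
finger_gap: 0.495
gripper_force: 25.0
```

Call:
{"api": "servo_tool", "payload": {
  "rows": [
    [0,-0.004,0,0,-0.2],
    [0,-0.007,0,0,-0.2],
    [0,-0.009,0,0,-0.2],
    [-0.001,-0.011,0,0,-0.2],
    [-0.001,-0.013,0,0,-0.2]
  ],
  "grip_force": 10
}}

```text
time_s: 11.3
position: [470.4, -131.8, 103.1]
tool_rot: [[0.063, 0.998, 0.001], [0.998, -0.063, -0.0], [-0.0, 0.001, -1.0]]
ft_force: [-0.3, -0.0, -1.8]
finger_gap: 0.496
gripper_force: 10.0
```

Call:
{"api": "servo_tool", "payload": {
  "rows": [
    [0,-0.002,0,0,-0.2],
    [0,-0.004,0,0,-0.2],
    [0,-0.006,0,0,-0.2]
  ]
}}

```text
time_s: 11.6
position: [470.2, -137.1, 103.0]
tool_rot: [[0.063, 0.998, -0.0], [0.998, -0.063, 0.001], [0.001, -0.0, -1.0]]
ft_force: [-0.2, 4.2, 2.6]
finger_gap: 0.498
gripper_force: 10.0
```

Call:
{"api": "servo_tool", "payload": {
  "rows": [
    [0,-0.001,0,0,-0.2],
    [0,-0.002,0,0,-0.2],
    [0,-0.003,0,0,-0.2],
    [0,-0.004,0,0,-0.2],
    [0,-0.005,0,0,-0.2],
    [0,-0.005,0,0,-0.2]
  ]
}}

```text
time_s: 12.2
position: [470.2, -142.6, 102.7]
tool_rot: [[0.063, 0.998, -0.0], [0.998, -0.063, 0.0], [0.0, -0.0, -1.0]]
ft_force: [-2.2, 4.1, 3.4]
finger_gap: 0.498
gripper_force: 10.0
```

```bash
python3 - <<'E'
from h import *
s=robot.state(); print(s['position'],s['ft_force'],s['wrist_torque'],s['finger_gap'])
c=grab('scene','s3'); w=grab('wrist','w4')
p=(526.2,-177.1,-.063)
P=s['position']-[0,0,22]
uv=proj(c,P)[0]; print(uv, proj(w,P)[0]); x,y=int(uv[0])-55,int(uv[1])-45
a=cv2.resize(c['pixels'][y:y+100,x:x+100],None,fx=4,fy=4,interpolation=cv2.INTER_CUBIC)
uv=proj(w,P)[0]; X,Y=320-100,int(min(uv[1],300))-100
b=cv2.resize(w['pixels'][Y:Y+200,X:X+200],None,fx=2,fy=2,interpolation=cv2.INTER_CUBIC)
print(x,y,X,Y); cv2.imwrite('pics/m5.png',np.hstack([a,b]))
E
```

```text
[ 470.18006802 -142.58380562  102.70902551] [-2.22253215  4.07532443  3.37590718] [0.61509832 0.47563524 0.03787194] 0.49775887947405206
[360.7198498  246.24763605] [325.3849068  249.67573017]
305 201 220 149
```

View pics/m5.png

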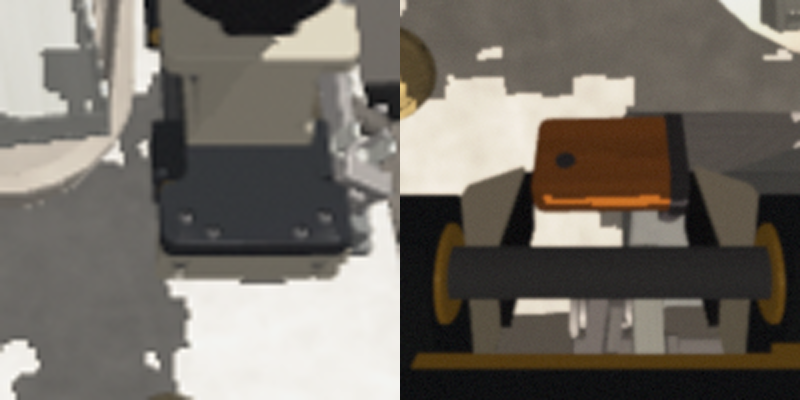

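```bash
cat > roll.py <<'E'
from h import *
from scipy.optimize import least_squares as ls
def W(q,P,psi=-.063): # q=(x,y,z of wedge origin, roll)
    r=q[3];R=Rz(psi)@np.array([[1,0,0],[0,np.cos(r),-np.sin(r)],[0,np.sin(r),np.cos(r)]])
    return (R@np.atleast_2d(P).T).T+q[:3]
if __name__=='__main__':
    c=load('w4')
    obs=[((-24,7,0),(543,122)),((-24,7,30),(538,195)),((-24,-7,30),(537,209)),((16,7,0),(667,117)),((16,7,30),(672,196)),((16,-7,30),(672,209))]
    f=lambda q:np.ravel([proj(c,W(q,P))[0]-np.array([220+(u-400)/2-.5,149+v/2-.5]) for P,(u,v) in obs])
    r=ls(f,[470,-130,55,.5]); print(r.x,np.degrees(r.x[3]),r.fun.round(1))
    print('pivot', W(r.x,(-1,0,27)))
E
python3 roll.py
```

```text
[ 472.78830636 -130.160695     48.92354762    0.60157185] 34.46752788240426 [ 1.2 -3.6  0.1 -0.7  2.8  3.3 -1.  -1.1 -0.6 -1.2 -2.4  3.3]
pivot [[ 470.82826451 -145.34777789   71.18361836]]
```

```bash
cat >> roll.py <<'E'
    for rr in (.5,.56,.61,.66,.72):
      for zp in(68,74,80,86):
        def g(a):
            q=np.array([a[0],a[1],0,rr]); q[2]=zp-27*np.cos(rr); return f(q)
        s=ls(g,[470,-130]); q=[*s.x,zp-27*np.cos(rr),rr]; print(rr,zp,round(s.cost,1),'pivot y',W(q,(-1,0,27))[0][1].round(1))
E
python3 roll.py | tail -20
```

```text
0.5 68 34.3 pivot y -146.5
0.5 74 30.2 pivot y -143.8
0.5 80 37.7 pivot y -141.2
0.5 86 59.3 pivot y -138.5
0.56 68 29.8 pivot y -146.6
0.56 74 28.0 pivot y -144.0
0.56 80 38.0 pivot y -141.4
0.56 86 62.8 pivot y -138.7
0.61 68 28.2 pivot y -146.8
0.61 74 28.3 pivot y -144.1
0.61 80 40.5 pivot y -141.5
0.61 86 67.9 pivot y -138.8
0.66 68 28.3 pivot y -146.9
0.66 74 30.3 pivot y -144.2
0.66 80 44.7 pivot y -141.6
0.66 86 74.6 pivot y -139.0
0.72 68 30.4 pivot y -147.0
0.72 74 34.5 pivot y -144.4
0.72 80 51.5 pivot y -141.7
0.72 86 84.4 pivot y -139.1
```

Call:
{"api": "servo_tool", "payload": {
  "rows": [
    [0,0.001,0,0,-0.2],
    [0,0.004,0.005,0,-0.2],
    [0,0.005,0.03,0,-0.2],
    [0,0.005,0.07,0,-0.2],
    [-0.03,0,0.08,0,-0.2],
    [-0.06,-0.02,0.08,0,-0.2],
    [-0.09,-0.045,0.08,0,-0.2],
    [-0.0996,-0.07,0.07,0,-0.2],
    [-0.0996,-0.0745,0.05,0,-0.2],
    [-0.0996,-0.0745,0.035,0,-0.2]
  ],
  "grip_force": 55
}}

```text
time_s: 13.3
position: [370.7, -218.6, 137.6]
tool_rot: [[0.065, 0.998, 0.002], [0.998, -0.065, -0.002], [-0.002, 0.002, -1.0]]
ft_force: [-0.3, 0.1, -1.5]
finger_gap: 0.479
gripper_force: 55.0
```

Call:
{"api": "servo_tool", "payload": {
  "rows": [
    [0,0,-0.003,0,-0.2],
    [0,0,-0.003,0,-0.2],
    [0,0,-0.003,0,-0.2]
  ]
}}

```text
time_s: 13.6
position: [371.3, -217.2, 135.5]
tool_rot: [[0.062, 0.998, 0.001], [0.998, -0.062, -0.001], [-0.001, 0.001, -1.0]]
ft_force: [-0.1, -0.4, -2.1]
finger_gap: 0.483
gripper_force: 55.0
```

```bash
python3 - <<'E'
from h import *
s=robot.state(); print(s['time_s'],s['position'],s['ft_force'],s['finger_gap'])
p=(526.2,-177.1,-.063)
piv=s['position']-[0,0,22.5]; E=toface(p,piv)[0]+[67,0,-26.2]; print('edge face',E)
c=grab('scene','s4'); w=grab('wrist','w5')
W=face(p,[E]); print(proj(c,W),proj(w,W))
uv=proj(c,W)[0].astype(int)
a=cv2.resize(c['pixels'][uv[1]-50:uv[1]+50,uv[0]-50:uv[0]+50],None,fx=4,fy=4,interpolation=cv2.INTER_CUBIC)
b=cv2.resize(w['pixels'][100:300,220:420],None,fx=2,fy=2,interpolation=cv2.INTER_CUBIC)
print(uv-50); cv2.imwrite('pics/m6.png',np.hstack([a,b]))
E
```

```text
13.6 [ 371.31295609 -217.2148547   135.46400073] [-0.11698845 -0.38488274 -2.13308509] 0.4828981610491138
edge face [-85.05420781   1.06755173  62.12509022]
[[399.17435827 255.72449704]] [[427.76098453 213.3684944 ]]
[349 205]
```

View pics/m6.png

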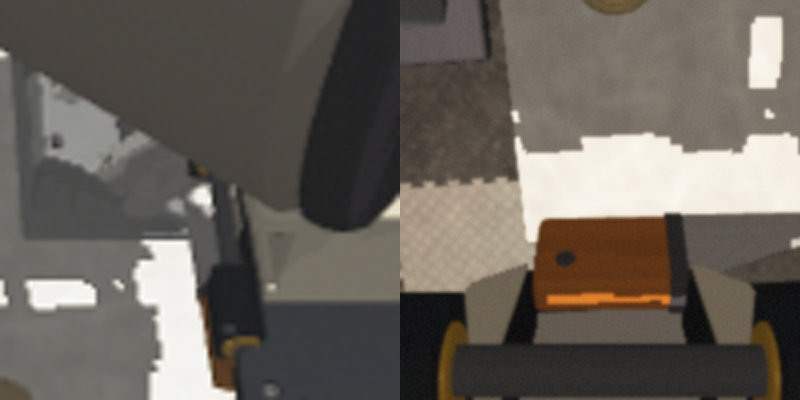

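Call:
{"api": "servo_tool", "payload": {
  "rows": [
    [0.007,-0.001,-0.0005,0,-0.2],
    [0.013,-0.002,-0.001,0,-0.2],
    [0.013,-0.002,-0.001,0,-0.2],
    [0.013,-0.002,-0.001,0,-0.2]
  ]
}}

```text
time_s: 14.1
position: [384.0, -218.9, 133.7]
tool_rot: [[0.062, 0.998, -0.0], [0.998, -0.062, 0.0], [0.0, -0.0, -1.0]]
ft_force: [0.2, -0.1, -1.9]
finger_gap: 0.487
gripper_force: 55.0
```

Call:
{"api": "servo_tool", "payload": {
  "rows": [
    [0,0.0006,-0.0008,0,-0.2],
    [0,0.0012,-0.0016,0,-0.2],
    [0,0.0012,-0.0016,0,-0.2]
  ]
}}

```text
time_s: 14.4
position: [383.6, -217.6, 132.0]
tool_rot: [[0.063, 0.998, -0.0], [0.998, -0.063, 0.0], [0.0, -0.0, -1.0]]
ft_force: [-1.0, -0.4, -1.4]
finger_gap: 0.487
gripper_force: 55.0
```

Call:
{"api": "servo_tool", "payload": {
  "rows": [
    [0,0.0006,-0.0008,0,-0.2],
    [0,0.0006,-0.0008,0,-0.2]
  ]
}}

```text
time_s: 14.6
position: [383.7, -217.1, 131.3]
tool_rot: [[0.063, 0.998, -0.0], [0.998, -0.063, 0.0], [0.0, -0.0, -1.0]]
ft_force: [-0.0, -0.6, -2.2]
finger_gap: 0.478
gripper_force: 55.0
```

Call:
{"api": "servo_tool", "payload": {
  "rows": [
    [0,0.0006,-0.0008,0,-0.2],
    [0,0.0006,-0.0008,0,-0.2]
  ]
}}

```text
time_s: 14.8
position: [383.7, -216.5, 130.5]
tool_rot: [[0.063, 0.998, -0.0], [0.998, -0.063, 0.0], [0.0, -0.0, -1.0]]
ft_force: [-0.3, -0.2, -1.7]
finger_gap: 0.488
gripper_force: 55.0
```

Call:
{"api": "servo_tool", "payload": {
  "rows": [
    [0,0.0006,-0.0008,0,-0.2],
    [0,0.0006,-0.0008,0,-0.2]
  ]
}}

```text
time_s: 15.0
position: [383.7, -215.9, 129.7]
tool_rot: [[0.063, 0.998, -0.0], [0.998, -0.063, 0.0], [0.0, -0.0, -1.0]]
ft_force: [-0.5, 0.7, -1.0]
finger_gap: 0.486
gripper_force: 55.0
```

Call:
{"api": "servo_tool", "payload": {
  "rows": [
    [0,0.0006,-0.0008,0,-0.2],
    [0,0.0006,-0.0008,0,-0.2]
  ]
}}

```text
time_s: 15.2
position: [383.7, -215.3, 128.8]
tool_rot: [[0.063, 0.998, -0.0], [0.998, -0.063, 0.0], [0.0, -0.0, -1.0]]
ft_force: [-0.2, 0.4, -1.3]
finger_gap: 0.487
gripper_force: 55.0
```

Call:
{"api": "servo_tool", "payload": {
  "rows": [
    [0,0.0006,-0.0008,0,-0.2],
    [0,0.0006,-0.0008,0,-0.2]
  ]
}}

```text
time_s: 15.4
position: [383.7, -214.7, 128.0]
tool_rot: [[0.063, 0.998, -0.0], [0.998, -0.063, 0.0], [0.0, -0.0, -1.0]]
ft_force: [0.0, -0.1, -1.0]
finger_gap: 0.484
gripper_force: 55.0
```

Call:
{"api": "servo_tool", "payload": {
  "rows": [
    [0,-0.0012,0.0017,0,-0.2],
    [0,-0.0017,0.0025,0,-0.2],
    [0.0015,-0.0018,0.0025,0,-0.2],
    [0.003,-0.0019,0.0025,0,-0.2],
    [0.003,-0.0019,0.0025,0,-0.2]
  ]
}}

```text
time_s: 15.9
position: [387.1, -216.8, 130.7]
tool_rot: [[0.063, 0.998, 0.001], [0.998, -0.063, -0.0], [-0.0, 0.001, -1.0]]
ft_force: [-0.0, -0.3, -1.1]
finger_gap: 0.486
gripper_force: 55.0
```

Call:
{"api": "servo_tool", "payload": {
  "rows": [
    [0,0.0006,-0.0008,0,-0.2],
    [0,0.0006,-0.0008,0,-0.2]
  ]
}}

```text
time_s: 16.1
position: [387.0, -216.4, 130.0]
tool_rot: [[0.063, 0.998, 0.001], [0.998, -0.063, -0.001], [-0.001, 0.001, -1.0]]
ft_force: [-1.1, -0.9, 0.3]
finger_gap: 0.485
gripper_force: 55.0
```

Call:
{"api": "servo_tool", "payload": {
  "rows": [
    [0,0.0006,-0.0008,0,-0.2],
    [0,0.0006,-0.0008,0,-0.2]
  ]
}}

```text
time_s: 16.3
position: [386.9, -215.9, 129.3]
tool_rot: [[0.063, 0.998, 0.001], [0.998, -0.063, -0.001], [-0.001, 0.001, -1.0]]
ft_force: [-1.0, -1.2, 3.7]
finger_gap: 0.484
gripper_force: 55.0
```

Call:
{"api": "servo_tool", "payload": {
  "rows": [
    [0,0.0006,-0.0008,0,-0.2],
    [0,0.0006,-0.0008,0,-0.2]
  ]
}}

```text
time_s: 16.5
position: [386.9, -215.5, 128.7]
tool_rot: [[0.063, 0.998, 0.001], [0.998, -0.063, -0.002], [-0.002, 0.001, -1.0]]
ft_force: [-3.1, -3.7, 5.8]
finger_gap: 0.484
gripper_force: 55.1
```

Call:
{"api": "servo_tool", "payload": {
  "rows": [
    [0,0.0006,-0.0008,0,-0.2],
    [0,0.0006,-0.0008,0,-0.2]
  ]
}}

```text
time_s: 16.7
position: [386.9, -215.3, 128.2]
tool_rot: [[0.063, 0.998, 0.001], [0.998, -0.063, -0.002], [-0.002, 0.001, -1.0]]
ft_force: [-4.6, -5.4, 9.3]
finger_gap: 0.483
gripper_force: 55.1
```

Call:
{"api": "servo_tool", "payload": {
  "rows": [
    [0,-0.0012,0.0018,0,-0.2],
    [0,-0.0025,0.0035,0,-0.2],
    [0,-0.0025,0.0035,0,-0.2],
    [0.003,-0.0027,0.0035,0,-0.2],
    [0.006,-0.0029,0.0035,0,-0.2],
    [0.006,-0.0029,0.0035,0,-0.2]
  ]
}}

```text
time_s: 17.3
position: [388.9, -215.7, 129.6]
tool_rot: [[0.061, 0.998, -0.01], [0.998, -0.061, 0.004], [0.003, -0.01, -1.0]]
ft_force: [-14.3, -0.7, -0.2]
finger_gap: 0.483
gripper_force: 55.0
```

Call:
{"api": "servo_tool", "payload": {
  "rows": [
    [0.002,-0.0001,0,0,-0.2],
    [0.004,-0.0003,0,0,-0.2],
    [0.004,-0.0003,0,0,-0.2]
  ]
}}

```text
time_s: 17.6
position: [389.4, -215.1, 128.8]
tool_rot: [[0.06, 0.998, -0.018], [0.998, -0.06, 0.007], [0.005, -0.019, -1.0]]
ft_force: [-28.4, -3.4, 7.2]
finger_gap: 0.482
gripper_force: 55.0
```

Call:
{"api": "servo_tool", "payload": {
  "rows": [
    [0.002,-0.0001,0,0,-0.2],
    [0.004,-0.0003,0,0,-0.2],
    [0.004,-0.0003,0,0,-0.2]
  ]
}}

```text
time_s: 17.9
position: [390.3, -215.2, 128.5]
tool_rot: [[0.059, 0.998, -0.025], [0.998, -0.059, 0.008], [0.006, -0.026, -1.0]]
ft_force: [-40.5, -5.7, 14.0]
finger_gap: 0.487
gripper_force: 55.0
```

Call:
{"api": "servo_tool", "payload": {
  "rows": [
    [-0.008,0.0004,0,0,-0.2],
    [-0.016,0.0008,0,0,-0.2],
    [-0.016,0.0037,0.002,0,-0.2],
    [-0.016,0.0037,0.002,0,-0.2]
  ]
}}

```text
time_s: 18.3
position: [385.4, -213.9, 133.3]
tool_rot: [[0.063, 0.998, 0.001], [0.998, -0.063, -0.0], [-0.0, 0.001, -1.0]]
ft_force: [0.5, -0.1, -1.5]
finger_gap: 0.484
gripper_force: 55.0
```

Call:
{"api": "servo_tool", "payload": {
  "rows": [
    [0.003,-0.0002,0,0,-0.2],
    [0.006,-0.0004,0,0,-0.2],
    [0.006,-0.0004,0,0,-0.2]
  ]
}}

```text
time_s: 18.6
position: [391.5, -214.5, 132.9]
tool_rot: [[0.062, 0.998, 0.0], [0.998, -0.062, -0.0], [-0.0, 0.0, -1.0]]
ft_force: [0.6, -0.6, -2.2]
finger_gap: 0.484
gripper_force: 55.0
```

Call:
{"api": "servo_tool", "payload": {
  "rows": [
    [0.002,-0.0001,0,0,-0.2],
    [0.004,-0.0002,0,0,-0.2],
    [0.004,-0.0002,0,0,-0.2]
  ]
}}

```text
time_s: 18.9
position: [394.9, -214.6, 132.8]
tool_rot: [[0.063, 0.998, -0.0], [0.998, -0.063, 0.0], [0.0, -0.0, -1.0]]
ft_force: [0.5, 1.3, -3.1]
finger_gap: 0.484
gripper_force: 55.0
```

Call:
{"api": "servo_tool", "payload": {
  "rows": [
    [0.002,-0.0001,0,0,-0.2],
    [0.004,-0.0003,0,0,-0.2],
    [0.004,-0.0003,0,0,-0.2]
  ]
}}

```text
time_s: 19.2
position: [398.9, -214.9, 132.9]
tool_rot: [[0.063, 0.998, 0.0], [0.998, -0.063, 0.0], [0.0, 0.0, -1.0]]
ft_force: [-0.3, 1.0, -3.2]
finger_gap: 0.485
gripper_force: 55.0
```

Call:
{"api": "servo_tool", "payload": {
  "rows": [
    [0.002,-0.0001,0,0,-0.2],
    [0.004,-0.0003,0,0,-0.2],
    [0.004,-0.0003,0,0,-0.2]
  ]
}}

```text
time_s: 19.5
position: [402.3, -214.9, 132.6]
tool_rot: [[0.063, 0.998, -0.001], [0.998, -0.063, 0.001], [0.001, -0.002, -1.0]]
ft_force: [-2.8, 1.8, -2.3]
finger_gap: 0.484
gripper_force: 55.0
```

Call:
{"api": "servo_tool", "payload": {
  "rows": [
    [0.002,-0.0001,0,0,-0.2],
    [0.004,-0.0003,0,0,-0.2],
    [0.004,-0.0003,0,0,-0.2]
  ]
}}

```text
time_s: 19.8
position: [404.8, -215.0, 132.5]
tool_rot: [[0.062, 0.998, -0.005], [0.998, -0.062, 0.002], [0.001, -0.005, -1.0]]
ft_force: [-9.6, 1.1, 0.3]
finger_gap: 0.483
gripper_force: 55.0
```

Call:
{"api": "servo_tool", "payload": {
  "rows": [
    [-0.001,-0.0011,0.0016,0,-0.2],
    [-0.002,-0.0023,0.0033,0,-0.2],
    [-0.002,-0.0023,0.0033,0,-0.2]
  ]
}}

```text
time_s: 20.1
position: [403.4, -216.5, 135.3]
tool_rot: [[0.062, 0.998, -0.004], [0.998, -0.062, 0.003], [0.003, -0.004, -1.0]]
ft_force: [-3.1, 4.7, -5.6]
finger_gap: 0.484
gripper_force: 55.0
```

Call:
{"api": "servo_tool", "payload": {
  "rows": [
    [0,-0.0011,0.0016,0,-0.2],
    [0,-0.0023,0.0033,0,-0.2],
    [0,-0.0023,0.0033,0,-0.2]
  ]
}}

```text
time_s: 20.4
position: [403.4, -218.8, 138.5]
tool_rot: [[0.062, 0.998, -0.004], [0.998, -0.062, 0.003], [0.003, -0.004, -1.0]]
ft_force: [-3.1, 4.2, -5.6]
finger_gap: 0.484
gripper_force: 55.0
```

Call:
{"api": "servo_tool", "payload": {
  "rows": [
    [0,-0.0011,0.0016,0,-0.2],
    [0,-0.0023,0.0033,0,-0.2],
    [0,-0.0023,0.0033,0,-0.2]
  ]
}}

```text
time_s: 20.7
position: [405.9, -223.5, 143.6]
tool_rot: [[0.063, 0.998, 0.003], [0.998, -0.063, -0.002], [-0.002, 0.003, -1.0]]
ft_force: [-0.5, 0.1, -1.6]
finger_gap: 0.486
gripper_force: 55.0
```

Call:
{"api": "servo_tool", "payload": {
  "rows": [
    [0,0,0,0,-0.2],
    [0,0,0,0,-0.2],
    [0,0.002,-0.003,0,-0.2],
    [0,0.004,-0.0058,0,-0.2],
    [0,0.006,-0.0085,0,-0.2],
    [0,0.006,-0.0085,0,-0.2]
  ]
}}

```text
time_s: 21.3
position: [404.5, -216.0, 133.8]
tool_rot: [[0.063, 0.998, -0.001], [0.998, -0.063, 0.001], [0.001, -0.001, -1.0]]
ft_force: [-1.0, 0.4, -1.6]
finger_gap: 0.483
gripper_force: 55.0
```

```bash
python3 - <<'E'
from h import *
s=robot.state(); print(s['time_s'],s['position'],s['ft_force'])
w=grab('wrist','w6'); c=grab('scene','s6'); t=grab('top','t6')
p=(526.2,-177.1,-.063)
for z in(60,73): 
    Q=face(p,[(-62,0,z+4),(-62,15,z+4),(-62,-15,z+4)]); print(z,proj(w,Q).round(),proj(c,Q).round(),proj(t,Q).round())
a=load('scene0')['pixels'].astype(int); b=c['pixels'].astype(int)
x,y=375,222
print((b[y:y+22,x:x+35].mean(2)).astype(int)//26)
print((a[y:y+22,x:x+35].mean(2)).astype(int)//26)
E
```

```text
21.3 [ 404.49221779 -215.97337296  133.82832173] [-0.98899698  0.39868904 -1.59499733]
60 [[413. 223.]
 [419. 209.]
 [408. 235.]] [[399. 244.]
 [393. 242.]
 [405. 247.]] [[379. 252.]
 [375. 252.]
 [384. 252.]]
73 [[417. 240.]
 [424. 227.]
 [411. 252.]] [[404. 241.]
 [398. 239.]
 [410. 244.]] [[383. 252.]
 [379. 252.]
 [388. 253.]]
[[4 4 4 4 4 5 6 6 6 3 4 4 4 4 5 5 1 1 1 1 1 1 1 1 1 1 1 2 3 3 4 4 4 4 4]
 [3 4 4 4 4 5 6 6 5 3 4 4 4 4 5 5 1 1 1 1 1 1 1 1 1 1 1 2 3 3 4 4 4 4 4]
 [3 3 3 4 4 5 6 6 5 4 4 4 4 4 5 6 2 1 1 1 1 1 1 1 1 1 1 2 3 3 3 4 4 4 4]
 [2 3 3 3 4 5 6 6 4 3 4 4 4 4 4 4 2 1 1 1 1 1 1 1 1 1 1 2 3 3 3 4 4 4 4]
 [2 2 3 3 4 5 5 5 3 3 4 4 4 3 3 3 2 1 1 1 1 2 2 2 2 2 2 1 2 3 3 4 4 4 4]
 [2 2 2 3 3 3 4 4 3 3 4 4 3 3 3 3 2 1 1 2 2 2 2 2 2 2 2 1 2 3 3 4 4 4 4]
 [2 3 3 3 3 3 3 3 3 3 3 3 3 3 3 3 2 1 1 2 2 2 2 2 2 2 2 1 2 3 3 4 4 4 4]
 [2 3 3 3 3 3 3 3 3 3 3 3 3 3 3 3 2 1 2 2 2 2 2 2 2 2 2 1 2 3 3 4 4 4 4]
 [2 2 3 3 3 3 3 3 3 3 3 3 3 3 3 3 2 1 1 2 2 2 2 2 2 2 2 1 1 3 3 4 4 4 4]
 [2 2 2 2 2 2 3 3 2 2 2 3 3 3 3 3 2 1 1 1 2 2 2 2 2 2 1 1 1 3 3 3 4 4 4]
 [5 5 4 2 2 2 2 2 3 3 3 3 3 3 3 3 3 3
[... 1746 characters left out ...]
4 4 4 4 5 6 2 1 2 2 3 3 4 4 3 3 3 3 3 3 3]
 [4 4 4 2 2 2 2 3 3 2 3 3 4 4 4 4 4 4 4 5 5 5 3 3 3 3 4 4 3 3 3 3 3 3 3]
 [4 4 3 2 2 2 2 3 4 3 3 4 4 4 4 4 4 4 4 5 5 4 3 3 3 4 3 4 4 3 3 3 3 3 3]
 [4 4 4 3 2 2 2 2 4 4 4 4 4 5 4 4 3 4 5 4 3 3 3 3 4 4 4 5 6 3 3 3 3 3 3]
 [4 4 4 3 2 2 2 3 4 4 4 4 4 4 3 3 3 5 5 5 5 5 4 4 4 4 4 5 6 3 3 3 3 3 3]
 [4 4 4 3 2 3 4 4 4 4 4 4 4 3 4 5 4 5 5 6 6 5 4 4 4 4 4 4 4 3 3 3 3 3 3]
 [4 4 4 4 3 4 4 4 4 4 4 3 3 3 3 4 4 5 5 5 6 6 4 4 4 4 3 3 3 3 3 3 3 3 3]
 [4 4 4 4 3 4 4 4 4 4 3 3 3 3 3 3 3 5 5 5 5 5 4 4 3 3 3 3 3 3 3 3 3 3 3]
 [4 4 4 4 4 4 4 4 3 3 3 3 3 3 3 3 4 5 5 5 5 5 4 4 4 3 3 3 3 3 3 3 3 3 3]
 [4 3 4 4 4 4 4 3 3 3 3 3 3 3 3 3 4 5 5 5 5 5 5 5 4 4 3 3 3 3 3 3 3 3 3]]
```

Call:
{"api": "servo_tool", "payload": {
  "rows": [
    [-0.005,0.0003,0,0,-0.2],
    [-0.011,0.0007,0,0,-0.2],
    [-0.018,0.0011,0,0,-0.2],
    [-0.03,0.0019,0,0,-0.2],
    [-0.045,0.0028,0,0,-0.2],
    [-0.045,0.004,0.02,0,-0.2],
    [-0.045,0.02,0.03,0,-0.2],
    [-0.035,0.06,0.03,0,-0.2],
    [-0.02,0.105,0.02,0,-0.2],
    [-0.005,0.145,-0.01,0,-0.2]
  ]
}}

```text
time_s: 22.45
position: [400.2, -72.4, 127.2]
tool_rot: [[0.064, 0.998, 0.006], [0.998, -0.064, -0.002], [-0.002, 0.006, -1.0]]
ft_force: [1.7, -1.0, -1.7]
finger_gap: 0.481
gripper_force: 55.0
```

Call:
{"api": "servo_tool", "payload": {
  "rows": [
    [0,0.022,-0.03,0,-0.2],
    [0,0.022,-0.06,0,-0.2],
    [0,0.022,-0.064,0,-0.2],
    [0,0.022,-0.068,0,-0.2],
    [0,0.022,-0.071,0,-0.2],
    [0,0.022,-0.071,0,-0.2]
  ]
}}

```text
time_s: 23.05
position: [399.6, -51.9, 55.3]
tool_rot: [[0.064, 0.998, 0.002], [0.998, -0.064, -0.001], [-0.0, 0.002, -1.0]]
ft_force: [-0.3, -0.6, -1.6]
finger_gap: 0.486
gripper_force: 55.0
```

```bash
python3 - <<'E'
from h import *
s=robot.state(); print(s['time_s'],s['position'],s['ft_force'])
c=grab('scene','s7')
a=load('scene0')['pixels'].astype(int); b=c['pixels'].astype(int)
x,y=375,185
d=np.abs(a-b).max(2)[y:270,x:412]
print((d//28).astype(int)[25:75])
E
```

```text
23.05 [399.60949502 -51.8863432   55.34967624] [-0.33722223 -0.56016262 -1.63612299]
[[0 0 0 ... 0 0 0]
 [0 0 0 ... 0 0 0]
 [0 0 0 ... 0 0 0]
 ...
 [0 0 0 ... 0 0 0]
 [0 0 0 ... 0 0 0]
 [0 0 0 ... 0 0 0]]
```

Call:
{"api": "servo_tool", "payload": {
  "rows": [
    [0,0,-0.002,0,-0.2],
    [0,0,-0.004,0,-0.2],
    [0,0,-0.005,0,-0.2]
  ]
}}

```text
time_s: 23.4
position: [399.2, -51.3, 49.7]
tool_rot: [[0.063, 0.998, 0.001], [0.998, -0.063, -0.0], [-0.0, 0.001, -1.0]]
ft_force: [-0.9, -0.9, 4.8]
finger_gap: 0.483
gripper_force: 55.0
```

```bash
python3 - <<'E'
from h import *
s=robot.state(); print(s['time_s'],s['position'],s['ft_force'])
a=load('scene0')['pixels'].astype(int); b=load('s7')['pixels'].astype(int)
d=np.abs(a-b).max(2)
for v in range(222,262): print(v,''.join('%d'%min(9,k//20) for k in d[v,372:420]),''.join('%x'%min(15,int(k)//16) for k in b[v,372:420].mean(1)))
E
```

```text
23.4 [399.24224107 -51.28527669  49.68144079] [-0.87176903 -0.89796808  4.82812603]
222 111111111221111111111221000000000000000000000000 566666779aa9567778baadeb333333333222222222222222
223 001111111111111111111212000000000000000000000000 555666678aa9667768bbbdec222222222222222222222222
224 000111111111111111111122100000000000000000000000 445556678aa9677768bbbaed522122222221222222212221
225 000000111111111111111111100000000000000000000000 434445679a96667678bba79a811111222222212221121122
226 000000111111111111111111100000000000000000000000 443344578995566778ab9678811111222222211211111112
227 000000011110111111111111100111000000000000000000 444334566665567778aba777614798222222111121111222
228 000001111111011111111111111111000000000000000000 4444555565555677779ba877766799122222121122221122
229 000000111111011111111111111110000000000000000000 4444455555555567767ba877777765112211112222221112
230 110000000000011111111111111110000000000000000000 8744444555555567768ba966677765311111121223333444
231 111000000000001111111111111111000111111111111111 9974444444544567768a9987567776545556777777777
[... 2363 characters left out ...]
111110011000111121111211111111111111111 4444444456655555566568889ceeeec77777877777777666
256 000000001111000000011011121111211111110111111000 4444444555555555555457999ceeeed76655655677775444
257 000000001000000100001011112111211000000111111000 4444444555555555555446999beeeee97444445777775444
258 000000000100011000000011112111211000000110000000 4444444455555555544446789adeeeea6544444555554444
259 000000000000000000000001112111220000000000000000 4444444444455554444445556adeeeeb4444444444444444
260 000000000000000000000000111111120000000000000000 4444444444444444444444456aeeeeec4444444444444444
261 000000000000000000000001112111121000000000000000 4444444444444444444444468aeeeeed6444444444444444
```

Call:
{"api": "servo_tool", "payload": {
  "rows": [
    [0,0,0,0,0.3],
    [0,0,0,0,0.6],
    [0,0,0,0,1],
    [0,0,0,0,1],
    [0,0,0.03,0,1],
    [0,0,0.08,0.12,1],
    [0,-0.03,0.12,0.26,1],
    [0.02,-0.07,0.12,0.4,1],
    [0.04,-0.1,0.12,0.54,1],
    [0.06,-0.13,0.12,0.68,1]
  ],
  "grip_force": 20
}}

```text
time_s: 24.4
position: [459.7, -182.6, 170.2]
tool_rot: [[-0.583, 0.813, 0.001], [0.813, 0.583, -0.001], [-0.001, 0.001, -1.0]]
ft_force: [0.5, 0.6, -0.4]
finger_gap: 1.003
gripper_force: 0.0
```

Call:
{"api": "servo_tool", "payload": {
  "rows": [
    [0.01,-0.015,0,0.14,1],
    [0.02,-0.02,0,0.28,1],
    [0.025,-0.02,0,0.42,1],
    [0.025,-0.02,0,0.56,1],
    [0.025,-0.02,0,0.7,1],
    [0.025,-0.02,0,0.84,1],
    [0.025,-0.02,0,0.89,1],
    [0.025,-0.02,0,0.89,1]
  ]
}}

```text
time_s: 25.2
position: [484.0, -201.1, 169.4]
tool_rot: [[-0.998, 0.063, -0.0], [0.063, 0.998, 0.0], [0.0, 0.0, -1.0]]
ft_force: [-0.7, 0.1, -0.2]
finger_gap: 1.001
gripper_force: 0.0
```

```bash
cat > clip.py <<'E'
from h import *
from scipy.optimize import differential_evolution as de
p=(526.2,-177.1,-.063)
# clip frame edges (mm)
seg=box(-6,6,-15,15,0,4)[:]
# visible: top 4 edges, near underside, cheeks outer near edges
m=samp([((-6,-15,4),(-6,15,4)),((6,-15,4),(6,15,4)),((-6,-15,4),(6,-15,4)),((-6,15,4),(6,15,4)),((-6,15,4),(-6,15,-10)),((-6,-15,4),(-6,-15,0)),((6,15,4),(6,15,-10))],1.)
def cw(q,P): # q=x,y,z in face, lean(+ to low side), 
    a=q[3]; P=np.atleast_2d(P); R=np.array([[1,0,0],[0,np.cos(a),-np.sin(a)],[0,np.sin(a),np.cos(a)]])
    return face(p,(R@P.T).T+q[:3])
E
python3 - <<'E'
from clip import *
s=robot.state(); print(s['time_s'],s['position'],s['tool_rot'][:,1])
w=grab('wrist','w8'); c=load('s7'); t=grab('top','t8')
cs=[w,c];D=[dt(k) for k in cs]
for k in((0,1),(0,),(1,)):
    f=lambda q:sum(cost(cs[i],D[i],cw(q,m),4.) for i in k)
    r=de(f,[(-76,-54),(-8,8),(64,82),(-.05,.35)],seed=1,popsize=25,maxiter=200); print(k,r.x.round(2),round(r.fun,2))
uv=proj(w,face(p,[(-62,0,75)]))[0].astype(int); print(uv)
g=w['pixels'].mean(2)
for v in range(uv[1]-22,uv[1]+24): print(v,''.join('%x'%(int(k)//16) for k in g[v,uv[0]-40:uv[0]+45]))
E
```

```text
25.2 [ 484.01383976 -201.09012306  169.43314079] [6.34127229e-02 9.97987349e-01 2.79849800e-04]
(0, 1) [-54.01  -7.57  72.44   0.34] 3.38
(0,) [-75.99  -7.39  64.01   0.08] 2.19
(1,) [-54.05  -3.56  72.07   0.27] 0.7
[302 196]
174 3443444443445789988888999bdeeeeeeeeeeeeeeedba7666666666666666667777666666555555566666
175 4433344444445789988888899bdeeeeeeeeeeeeeeeeca7666666666666666678999a99999999998888877
176 4344444444455789988889899adeeeeeeeeeeeeeeeedb866666666666666666689abbbccccdccbbaa9987
177 4333344444556788888998989adeeeeeeeeeeeeeeeed97666666666666765545679aabccddddcbbaa9877
178 43344444445678888889999989ceeeeeeeeeeeeeedcb76665666666666765444456788aabbaaaa9987665
179 44444444445788888888999889beeeeeeeeeeeedc97654444445556666655555555667788888777765554
180 44444444345689888888888888beeeeeeeeeeeec964434444444568877766566666766799998766665444
181 44444444445688888888888889beeeeeeeeeeedc95444444444557999887776776776689a999877765444
182 44444444445688888888888899beeeeeeeeeeedc954444444545556666666777777776797777777765444
183 44444444455677888888888899beeeeeeeeeeedb8544444444544455555
[... 2566 characters left out ...]
67788888898889bdeca655555444444455444445556666666666666666666666665544
213 33333333333333467888888888889beeec866555544445455554545556666666666666666666666544444
214 33333333333333468888988888889beeec866655555444444544445556666666666666666666655444434
215 33333333333333467889988888889adeec876666655444444444445566766666666666666665544444433
216 33333333333343467888988888889adeec876778754444444444444556666666666666666554444444344
217 333333333333334577788888888889ceeda889bb954344444455555566666666666666655544434334434
218 333333333333333455688888888889bdedcbbcdda64444444455555556666666666665555444434433443
219 333333333333333444688888888888bdeeedeeeda64444444445555566666666666655544443333343434
```

Call:
{"api": "servo_tool", "payload": {
  "rows": [
    [-0.02,0.01,0.05,0,1],
    [-0.03,0.03,0.08,0,1],
    [-0.03,0.03,0.08,0,1],
    [-0.03,0.03,0.08,0,1]
  ]
}}

```text
time_s: 25.7
position: [454.3, -171.1, 250.3]
tool_rot: [[-0.998, 0.064, 0.002], [0.064, 0.998, -0.001], [-0.002, -0.001, -1.0]]
ft_force: [-0.2, -0.8, -0.2]
finger_gap: 1.001
gripper_force: 0.0
```

```bash
python3 - <<'E'
from clip import *
s=robot.state(); print(s['time_s'],s['position'])
w=grab('wrist','w9'); c=load('s7')
cs=[w,c];D=[dt(k) for k in cs]
for k in((0,1),(0,),(1,)):
    f=lambda q:sum(cost(cs[i],D[i],cw(q,m),4.) for i in k)
    r=de(f,[(-80,-40),(-10,10),(60,85),(-.05,.4)],seed=1,popsize=25,maxiter=200); print(k,r.x.round(2),round(r.fun,2))
for z in (60,73): print(proj(w,face(p,[(-68,-15,z+4),(-68,15,z+4),(-56,15,z+4),(-56,-15,z+4)])).round(1).tolist())
uv=proj(w,face(p,[(-62,0,73)]))[0].astype(int); print(uv)
g=w['pixels'].mean(2)
for v in range(uv[1]-18,uv[1]+20): print(v,''.join('%x'%(int(k)//16) for k in g[v,uv[0]-30:uv[0]+35]))
E
```

```text
25.7 [ 454.29743936 -171.05771912  250.30524287]
(0, 1) [-40.02  -4.89  69.7    0.29] 1.69
(0,) [-52.69  -9.46  69.24   0.11] 0.89
(1,) [-41.64   9.07  74.7    0.36] 0.68
[[278.7, 193.6], [300.1, 198.1], [300.4, 209.2], [279.3, 204.2]]
[[270.0, 196.4], [291.7, 201.2], [292.1, 212.6], [270.7, 207.2]]
[283 203]
185 3333334444444444456778adeeeeeeeeeeeeeeeeeeeeeeeda8765544444444456
186 3333333444444444455668adeeeeeeeeeeeeeeeeeeeeeedb86545444444444445
187 33333334444444444445689ceeeeeeeeeeddcdccccccccba88777776544444444
188 33333344334444444444578beeeeeeeeedb998887788887789aaaaa9644444444
189 33333433344444433444578beeeeeeeedc97766656666545689abbba745444444
190 33344433334444433445568aeeeeeeeedb9887776666544456789998544444444
191 33444433344443334456678bdeeeeeeedb9877788765555556667986444444444
192 44444444444444344456788bdeeeeeeeda877789aa88766666667985444444444
193 44444444444444444456789bdeeeeeddb977788abbba976666667864444444443
194 44444444444444444446788adeeeedca98888889bbbba76666665654444444443
195 44444444444344443446788adeedcb9888888889bbbba76666655444444444444
196 444444444444433
[... 1170 characters left out ...]

213 33333333333333333457899aaaabbbabcca887777777888766666556666566666
214 333333333333333333345689aabaaaabccb988899987888865666556655556787
215 3333333333333333333335789bbaaaaabcb9888abb97888866666666555556888
216 3333333333333333333335779bc99aaabcc9888acda8888866666566554446898
217 3333333333333333333334668bc99abbccc98889cdb8898866666655444346897
218 3333333333333333333334457ababccdddb999aacdc9898876666654443346897
219 33333333333333333333344468acddeeedb99abbcdc9998876666664443446897
220 33333333333333333333333468aceeeeedb999abcdca999886666764433346897
221 333333333333333333333345679ceeeeedb9999abdca999986667875443345788
222 333333333333333333333456789beeeeedba9999bdca99aa86668985334334688
```

```bash
python3 - <<'E'
from clip import *
from scipy.optimize import least_squares as ls
w,c=load('w9'),load('s7')
F={'nl':((267.5,203.5),(409,242.5),(-6,-15,4)),'nh':((285,208.5),(398.5,238.5),(-6,15,4)),'fh':((286,218),(399.5,233),(6,15,4)),'fl':((271,213),(409.5,239.5),(6,-15,4))}
for n,(a,b,_) in F.items():
    X=tri([(w,a),(c,b)]); print(n,X.round(1),toface(p,X).round(1),np.linalg.norm(proj(w,X)[0]-a).round(1))
def f(q):
    return np.ravel([np.r_[proj(w,cw(q,P))[0]-a,proj(c,cw(q,P))[0]-b] for a,b,P in F.values()])
r=ls(f,[-55,-3,72,.2]); print(r.x.round(2),r.fun.round(1)); print('world',cw(r.x,[(0,0,0),(0,-15,4),(0,15,4),(0,15,-10),(0,-15,-10),(0,0,-37)]).round(1))
E
```

```text
nl [ 462.  -230.1   96.7] [[-60.7 -14.1  79.1]] 2.1
nh [ 466.7 -211.   104. ] [[-57.3   5.9  74. ]] 2.4
fh [ 474.1 -211.5  110.9] [[-49.8   9.9  79.7]] 0.8
fl [ 476.6 -233.2   84.2] [[-46.  -23.1  70.1]] 0.5
[-52.69  -6.79  70.59   0.17] [ 1.6 -1.   1.6  2.2  1.3  0.2  2.1 -0.1  0.8  1.8  0.3 -0.2 -1.3 -0.
  0.2 -0.3]
world [[ 470.7 -219.7   93.9]
 [ 469.9 -233.2   86.3]
 [ 471.2 -211.9  107.3]
 [ 471.8 -202.1   97.3]
 [ 470.5 -223.4   76.3]
 [ 472.4 -193.9   67.5]]
```

Call:
{"api": "servo_tool", "payload": {
  "rows": [
    [0,-0.01,0,-0.145,0.5],
    [0,-0.02,-0.01,-0.29,0],
    [0.01,-0.03,-0.03,-0.435,0],
    [0.016,-0.04,-0.05,-0.58,0],
    [0.016,-0.05,-0.07,-0.725,0],
    [0.016,-0.062,-0.08,-0.87,0],
    [0.016,-0.062,-0.09,-1.015,0],
    [0.016,-0.062,-0.1,-1.16,0],
    [0.016,-0.062,-0.11,-1.305,0],
    [0.016,-0.062,-0.12,-1.45,0]
  ]
}}

```text
time_s: 26.75
position: [469.5, -233.2, 127.4]
tool_rot: [[-0.05, 0.999, -0.002], [0.999, 0.05, 0.002], [0.002, -0.002, -1.0]]
ft_force: [0.0, 0.2, -0.4]
finger_gap: 0.5
gripper_force: 0.0
```

Call:
{"api": "servo_tool", "payload": {
  "rows": [
    [0,0,0,-0.12,0],
    [0,0,-0.012,-0.12,0],
    [0,0,-0.027,-0.12,0],
    [0,0,-0.027,-0.12,0],
    [0,0,-0.027,-0.12,-0.3],
    [0,0,-0.027,-0.12,-0.6],
    [0,0,-0.027,-0.12,-0.9],
    [0,0,-0.027,-0.12,-0.9],
    [0,0,-0.027,-0.12,-0.9],
    [0,0,-0.027,-0.12,-0.9]
  ],
  "grip_force": 25
}}

```text
time_s: 27.75
position: [470.5, -233.7, 103.0]
tool_rot: [[0.063, 0.998, 0.001], [0.998, -0.063, -0.001], [-0.001, 0.001, -1.0]]
ft_force: [0.2, -2.9, 1.1]
finger_gap: 0.129
gripper_force: 24.6
```

Call:
{"api": "servo_tool", "payload": {
  "rows": [
    [0,-0.003,0.004,0,-0.9],
    [0,-0.006,0.008,0,-0.9],
    [0,-0.006,0.008,0,-0.9]
  ],
  "grip_force": 35
}}

```text
time_s: 28.05
position: [470.2, -239.6, 111.1]
tool_rot: [[0.063, 0.998, 0.0], [0.998, -0.063, -0.0], [-0.0, 0.0, -1.0]]
ft_force: [-0.5, 0.7, 0.9]
finger_gap: 0.122
gripper_force: 34.2
```

Call:
{"api": "servo_tool", "payload": {
  "rows": [
    [0,-0.006,0.009,0,-0.9],
    [0,-0.012,0.018,0,-0.9],
    [0,-0.018,0.027,0,-0.9],
    [0,-0.024,0.036,0,-0.9],
    [0,-0.026,0.06,0,-0.9],
    [0,-0.026,0.06,0,-0.9]
  ]
}}

```text
time_s: 28.65
position: [471.5, -267.0, 174.0]
tool_rot: [[0.064, 0.998, 0.005], [0.998, -0.064, -0.004], [-0.004, 0.006, -1.0]]
ft_force: [1.4, -0.1, 0.3]
finger_gap: 0.117
gripper_force: 34.4
```

```bash
python3 - <<'E'
from h import *
from scipy.optimize import differential_evolution as de
T,S=load('top0'),load('scene0')
for uv in((277,164),(329,164),(331,231),(275,232)): print('top',atz(T,uv,61).round())
for uv in((262,176),(326,168),(333,231),(264,238)): print('sc',atz(S,uv,61).round())
m=samp([((x,-65,61),(x,65,61)) for x in(-85,85)]+[((-85,y,61),(85,y,61)) for y in(-65,65)],2)
cs=[T,S,load('wrist1')];D=[dt(c) for c in cs]
for k in((0,1),(0,),(1,),(0,1,2)):
    f=lambda q:sum(cost(cs[i],D[i],mod2(q,m),4.) for i in k)
    r=de(f,[(570,630),(-60,0),(-.2,.2)],seed=1,popsize=25,maxiter=200); print(k,r.x.round(2),round(r.fun,2))
s=robot.state(); print(s['position'],s['finger_gap'],s['joints'])
E
```

```text
top [684.  37.  61.]
top [683. -94.  61.]
top [514. -97.  61.]
top [514.  42.  61.]
sc [672.  41.  61.]
sc [686. -97.  61.]
sc [521. -97.  61.]
sc [513.  36.  61.]
(0, 1) [ 5.9427e+02 -2.6010e+01  7.0000e-02] 1.9
(0,) [ 5.9646e+02 -1.9470e+01  8.0000e-02] 0.73
(1,) [ 5.9284e+02 -2.6780e+01  6.0000e-02] 0.84
(0, 1, 2) [ 5.9719e+02 -2.8390e+01  1.0000e-01] 3.82
[ 471.54695185 -266.99171434  173.99003883] 0.11655602860498956 [-3.76229827e+01  2.53833199e+01  9.15084233e+01 -1.64507220e-03
  6.27246571e+01 -3.39751799e+01]
```

Call:
{"api": "servo_tool", "payload": {
  "rows": [
    [0.01,0.035,0.02,0,-0.9],
    [0.02,0.075,0.02,0,-0.9],
    [0.035,0.115,0.02,0,-0.9],
    [0.05,0.155,0.02,0,-0.9],
    [0.065,0.19,0.01,0,-0.9],
    [0.079,0.22,-0.01,0,-0.9],
    [0.079,0.222,-0.05,0,-0.9],
    [0.079,0.222,-0.08,0,-0.9],
    [0.079,0.222,-0.084,0,-0.9],
    [0.079,0.222,-0.084,0,-0.9]
  ]
}}

```text
time_s: 29.65
position: [548.9, -43.3, 86.3]
tool_rot: [[0.063, 0.998, -0.001], [0.998, -0.063, 0.0], [0.0, -0.001, -1.0]]
ft_force: [-0.6, -0.2, 0.5]
finger_gap: 0.118
gripper_force: 34.5
```

Call:
{"api": "servo_tool", "payload": {
  "rows": [
    [0,0,-0.002,0,-0.9],
    [0,0,-0.003,0,-0.9],
    [0,0,-0.003,0,-0.43],
    [0,0,-0.003,0,-0.43],
    [0,0,-0.003,0,-0.43],
    [0,0,0.02,0,-0.43],
    [0,0,0.07,0,0],
    [0,0,0.1,0,0]
  ]
}}

```text
time_s: 30.45
position: [549.8, -43.3, 189.6]
tool_rot: [[0.063, 0.998, 0.003], [0.998, -0.063, -0.001], [-0.0, 0.003, -1.0]]
ft_force: [0.4, -0.3, 0.1]
finger_gap: 0.414
gripper_force: 0.0
```

```bash
python3 - <<'E'
from h import *
s=robot.state(); print(s['time_s'],s['position'],s['ft_force'],s['finger_gap'])
t=grab('top','t10'); S=grab('scene','s10')
d=np.abs(load('scene0')['pixels'].astype(int)-S['pixels']).max(2)
q=proj(S,[(520,-85,50),(520,25,50),(590,25,50),(590,-85,50)]); print(q.round())
for v in range(196,240,1): print(v,''.join('%d'%min(9,k//20) for k in d[v,258:340]))
E
```

```text
30.45 [549.84345051 -43.32180981 189.58891066] [ 0.3703133  -0.2791413   0.14219515] 0.4138957085222738
[[327. 235.]
 [270. 238.]
 [270. 209.]
 [324. 206.]]
196 0000020000000000000244444544444444444444444444444444444444432343000000000000000000
197 0000021000100000000244444434444444444444444444444444444444432343001000000000000000
198 0000021100100001000044444334444444444444444444444444444444432343000000000000000001
199 0000022000000000000044444344444431111111111111111111111111100110000000000000000001
200 0000023222222222222344444444444433100000000000000000000000000000000000000000000000
201 0000014344444444444444444444444444201001000000000000000000000001000000000000000000
202 0000003244444444444444444444444444200001000000100000000000000000000000000000000000
203 0000004244444444444444444444444444200000000000000000000000000001000000000000000000
204 0000003344444444444444444444444442000000000101000010000000000000000000000000000001
205 0000004344444444444444444444444442000000000000000000000000000000000000000000000011
206 000000334444444444444444444444444200000000010000000000001000000000000
[... 2184 characters left out ...]
0001
232 2000000032444444444444444444443321000010010000000000000000000000000000000000001010
233 3000000033444444444443333344444443210000000000000000000000000000000000000000000000
234 1000000033443333344444443321111111000000000000000000000000000000000000000000010001
235 0000000023444443221111111100000000000000000000000000000000000000000000000000001000
236 0000000011111111000000000000000000000000000000000000000000000000000000000000011100
237 0000000000000000000000000000000000000000000000000000000000000000000000000000001110
238 0000000000000000000000000000000000000000000000000000000000000000000000000001111010
239 0000000000000000000000000000000000000000000000000000000000000000000000000010011111
```

Call:
{"api": "servo_tool", "payload": {
  "rows": [
    [-0.005,-0.02,0,0.145,0],
    [-0.01,-0.05,0,0.29,0],
    [-0.02,-0.08,0,0.435,0],
    [-0.03,-0.11,0,0.58,0],
    [-0.04,-0.135,0,0.725,0],
    [-0.051,-0.16,0,0.87,0],
    [-0.051,-0.16,0,1.015,0],
    [-0.051,-0.16,-0.01,1.16,0],
    [-0.051,-0.16,-0.03,1.305,0],
    [-0.051,-0.16,-0.05,1.45,0]
  ]
}}

```text
time_s: 31.55
position: [497.8, -203.2, 135.5]
tool_rot: [[-0.984, 0.177, -0.0], [0.177, 0.984, 0.0], [0.0, 0.0, -1.0]]
ft_force: [0.3, 0.7, -0.2]
finger_gap: 0.499
gripper_force: 0.0
```

Call:
{"api": "servo_tool", "payload": {
  "rows": [
    [0,0,-0.01,0.121,0],
    [0,0,-0.025,0.121,0],
    [0,0,-0.0435,0.121,0],
    [0,0,-0.0435,0.121,0],
    [0,0,-0.0435,0.121,0]
  ]
}}

```text
time_s: 32.05
position: [497.8, -203.0, 92.7]
tool_rot: [[-0.998, 0.063, -0.001], [0.063, 0.998, 0.001], [0.001, 0.001, -1.0]]
ft_force: [0.7, 0.3, 0.9]
finger_gap: 0.5
gripper_force: 0.0
```

Call:
{"api": "servo_tool", "payload": {
  "rows": [
    [0,0,0.0015,0,-0.4],
    [0,0,0.0015,0,-0.6],
    [0,0,0.0015,0,-1],
    [0,0,0.0015,0,-1],
    [0,0,0.0015,0,-1],
    [0,0,0.0015,0,-1],
    [0,0,0.0015,0,-1]
  ],
  "grip_force": 30
}}

```text
time_s: 32.75
position: [499.4, -205.8, 96.2]
tool_rot: [[-0.998, 0.062, 0.004], [0.062, 0.998, -0.005], [-0.004, -0.005, -1.0]]
ft_force: [0.1, -8.2, 2.2]
finger_gap: 0.118
gripper_force: 30.5
```

Call:
{"api": "servo_tool", "payload": {
  "rows": [
    [0,-0.0023,0.0033,0,-1],
    [0,-0.0046,0.0066,0,-1],
    [0,-0.0046,0.0066,0,-1]
  ]
}}

```text
time_s: 33.05
position: [498.7, -207.9, 101.5]
tool_rot: [[-0.998, 0.063, 0.001], [0.063, 0.998, -0.0], [-0.001, -0.0, -1.0]]
ft_force: [2.4, -0.9, -2.7]
finger_gap: 0.116
gripper_force: 30.9
```

Call:
{"api": "servo_tool", "payload": {
  "rows": [
    [0,-0.006,0.009,0,-1],
    [0,-0.012,0.018,0,-1],
    [0,-0.018,0.027,0,-1],
    [0,-0.024,0.036,0,-1],
    [0,-0.03,0.045,0,-1],
    [0,-0.032,0.06,0,-1],
    [0,-0.032,0.075,0,-1],
    [0,-0.032,0.075,0,-1]
  ],
  "grip_force": 40
}}

```text
time_s: 33.85
position: [499.0, -240.8, 178.5]
tool_rot: [[-0.998, 0.063, 0.004], [0.063, 0.998, -0.002], [-0.004, -0.002, -1.0]]
ft_force: [0.9, -0.7, -1.9]
finger_gap: 0.084
gripper_force: 41.9
```

```bash
python3 - <<'E'
from h import *
s=robot.state(); print(s['time_s'],s['position'],s['ft_force'],s['finger_gap'],s['wrist_torque'])
w=grab('wrist','w11'); p=(526.2,-177.1,-.063)
P=s['position']
g=w['pixels'].mean(2)
# bar expected along rack x through grasp point
e=[P+Rz(-.063)@np.array([x,0,-6]) for x in(-48,0,90)]
print(proj(w,e).round())
for v in range(130,262,3): print(v,''.join('%x'%(int(k)//16) for k in g[v,270:370]))
E
```

```text
33.85 [ 498.96107174 -240.84583723  178.54732692] [ 0.87851595 -0.70712498 -1.94958431] 0.08427660300517953 [-0.02484429 -0.01148311 -0.00460763]
[[326. 179.]
 [326. 266.]
 [326. 392.]]
130 4444444446679aaaaaaaaaaa9999999999999999aa99aaa9999abefeeeeeeeeeeeeeeeeffffffffeeeeeffffffffffffffff
133 4444444444468aaaaaaaaaaaaa9999aaaaa999999999aaaaaa9abeffeeeeeeeeeeeeffffffffffeeeeeeffffffffffffffff
136 444444444699aaaaaaaaaaaa9aaaaaaa99aaaaa999999aaa9999beeeeeeeeeeeeeeeeeeeeeefefeeffffffffffffffffffff
139 44444444569aa99aaaaaaaa999aaaaa9aaaa9999a9a999999aaaadefeeeeeeeeeeeeeeeeffffffffffffffefffffffffffff
142 44444444457889aaaa9999aaaa99999aaaaa99999aaa99999aa99befeeeefeeeeeffffffffffeeeeeeeeeeeeeeeeeeeeeeff
145 444444444444589aaaa99999aa9aaa99999999a999999aaaa9999befeeeeeefffffffffffffeeeeeeeeeeeeeeeeeeeeeefff
148 44444444446788999aaaaaa9999a9a9999999a999aa999999999abefeeeeeeffffffffffffffeffeeeeeeeeeeeeeeeffffff
151 444444454457999aaa99a9aaaaa99999999999999aaa999999999beeeeeeeeeefeefffffffeeeeeeeeeeeeeffffffffffffe
154 43444445555678899999999999999999999999999999999999999adeeeeeeeeeeeefee
[... 3005 characters left out ...]
6666666555554544555556556555555555454545566666666665666666665444444444
244 4444444444333444455565555655566665556655555655555556655555555555555555566655556665665655565554444444
247 1111111111111111111111111111111111123555555555555555555555555556555555665311111111111111111111111111
250 1011111111111111111111011111111011113566655311245555555555555422124566655211111111011111111111111111
253 1111111111111111110111110111101111113566655211135555566555555421013566654211111111111111111101111111
256 1111101111111111111111111111111111113566654211135555556555555420012556654211111111111111111111111101
259 1011111011111111101111111111111111112466653110135555565555555421112456654211111111111111111111111111
```

Call:
{"api": "servo_tool", "payload": {
  "rows": [
    [0.04,0.014,0,0,-1],
    [0.08,0.028,0,0,-1],
    [0.12,0.042,0,0,-1],
    [0.15,0.052,-0.02,0,-1],
    [0.166,0.056,-0.06,0,-1],
    [0.166,0.056,-0.1,0,-1],
    [0.166,0.056,-0.13,0,-1],
    [0.166,0.056,-0.142,0,-1],
    [0.166,0.056,-0.142,0,-1],
    [0.166,0.056,-0.142,0,-1]
  ]
}}

```text
time_s: 34.9
position: [664.8, -184.2, 35.4]
tool_rot: [[-0.998, 0.063, 0.002], [0.063, 0.998, -0.001], [-0.002, -0.0, -1.0]]
ft_force: [0.8, -0.0, -0.1]
finger_gap: 0.083
gripper_force: 41.9
```

Call:
{"api": "servo_tool", "payload": {
  "rows": [
    [0,0,-0.002,0,-1],
    [0,0,-0.004,0,-1],
    [0,0,-0.004,0,-1]
  ]
}}

```text
time_s: 35.2
position: [664.4, -183.9, 31.1]
tool_rot: [[-0.998, 0.063, 0.001], [0.063, 0.998, -0.0], [-0.001, -0.0, -1.0]]
ft_force: [-0.3, -0.4, -1.3]
finger_gap: 0.084
gripper_force: 41.9
```

Call:
{"api": "servo_tool", "payload": {
  "rows": [
    [0,0,-0.0015,0,-1],
    [0,0,-0.003,0,-1],
    [0,0,-0.003,0,-1]
  ]
}}

```text
time_s: 35.5
position: [664.0, -183.7, 26.9]
tool_rot: [[-0.998, 0.063, -0.0], [0.063, 0.998, 0.0], [0.0, 0.0, -1.0]]
ft_force: [-0.6, 0.7, -1.3]
finger_gap: 0.084
gripper_force: 41.9
```

Call:
{"api": "servo_tool", "payload": {
  "rows": [
    [0,0,0,0,-0.5],
    [0,0,0,0,-0.22],
    [0,0,0,0,-0.22],
    [0,0,0.03,0,-0.22],
    [0,0,0.08,0,-0.22],
    [-0.01,0,0.13,-0.145,-0.22],
    [-0.04,0,0.15,-0.29,-0.22],
    [-0.07,0,0.15,-0.435,-0.22],
    [-0.1,-0.005,0.15,-0.58,-0.22],
    [-0.13,-0.009,0.15,-0.725,-0.22]
  ]
}}

```text
time_s: 36.5
position: [533.0, -192.8, 177.8]
tool_rot: [[-0.701, 0.713, 0.001], [0.713, 0.701, -0.001], [-0.001, 0.0, -1.0]]
ft_force: [-0.8, -0.7, 0.3]
finger_gap: 0.389
gripper_force: 0.0
```

Call:
{"api": "servo_tool", "payload": {
  "rows": [
    [-0.0085,0,0,-0.145,-0.22],
    [-0.0085,0,0,-0.29,-0.22],
    [-0.0085,0,0,-0.435,-0.22],
    [-0.0085,0,0,-0.58,-0.22],
    [-0.0085,0,0,-0.725,-0.22],
    [-0.0085,0,-0.02,-0.846,-0.22],
    [-0.0085,0,-0.04,-0.846,-0.22],
    [-0.0085,0,-0.06,-0.846,-0.22],
    [-0.0085,0,-0.06,-0.846,-0.22]
  ]
}}

```text
time_s: 37.4
position: [524.3, -192.1, 115.1]
tool_rot: [[0.063, 0.998, -0.004], [0.998, -0.063, 0.002], [0.002, -0.004, -1.0]]
ft_force: [-1.3, 0.3, 0.3]
finger_gap: 0.389
gripper_force: 0.0
```

```bash
python3 - <<'E'
from h import *
s=robot.state(); print(s['time_s'],s['position'],s['tool_rot'][:,1],s['finger_gap'])
t=grab('top','t12');p=(526.2,-177.1,-.063)
d=np.abs(load('top0')['pixels'].astype(int)-t['pixels']).max(2)
print(proj(t,[(616,-180,8),(754,-189,8)]).round())
for v in range(138,206): print(v,''.join('%d'%min(9,k//25) for k in d[v,345:380]))
# brass pixels in initial views
for k in('w2','scene0','wrist1','top0'):
    c=load(k); h=cv2.cvtColor(c['pixels'],cv2.COLOR_BGR2HSV); q=proj(c,face(p,[(0,0,27)]))[0]
    m=(h[...,0]>12)&(h[...,0]<28)&(h[...,1]>90)&(h[...,2]>60); ys,xs=np.nonzero(m); k2=np.hypot(xs-q[0],ys-q[1])<25
    print(k,q.round(1),xs[k2].mean().round(1),ys[k2].mean().round(1),k2.sum())
E
```

```text
37.4 [ 524.26011304 -192.0572727   115.05994537] [ 0.99800574 -0.06298135 -0.00422905] 0.3891952515795461
[[361. 193.]
 [363. 141.]]
138 00000000000000000000000000000000000
139 00000000000000000000000000000000000
140 00000000000000000000000000000000000
141 00000000000000000000000000000000000
142 00000000000000001100000000000000000
143 00000000000000013210000000000000000
144 00000000000000024310000000000000000
145 00000000000000024310000000000000000
146 00000000000000024210000000000000000
147 00000000000000024200000000000000000
148 00000000000000023100000000000000000
149 00000000000000022000000000000000000
150 00000000000000132000000000000000000
151 00000000000000132000100000000000000
152 00000000000000023100000000000000000
153 00000000000000023100000000000000000
154 00000000000000033100000000000000000
155 00000000000000143100000000000000000
156 00000000000000143100000000000000000
157 00000000000000133100000000000000000
158 00000000000000023100000000000000000
159 00000000000000023000000000000000000
160 00000000000000023100000000000000000
161 00000000000000023100000000000000000
162 000
[... 1265 characters left out ...]
8765433
194 44444444444444321113688888888765433
195 44444444444444200002688888887754333
196 44444444444443100003688888887654333
197 44344444444443000014788888877543222
198 11111234433343000036888888876432222
199 00000024421243000157888888775310011
200 00000024410243010257888887764112101
201 00000024300242021146788887652133211
202 00000013200132010135788776431233210
203 00000001000011001345677654211333210
204 00000000000001124555555543101332211
205 00000000111122345554344432012332211
w2 [336.7 253.7] 336.0 252.2 95
scene0 [381.8 226. ] nan nan 0
wrist1 [309.1 204.4] 307.1 203.4 19
top0 [369.5 226.2] nan nan 0<stdin>:11: RuntimeWarning: Mean of empty slice.
  ret = ret.dtype.type(ret / rcount)
```

Call:
{"api": "servo_tool", "payload": {
  "rows": [
    [0,0,-0.015,0,-0.22],
    [0,0,-0.03,0,-0.22],
    [0,0,-0.037,0,-0.22],
    [0,0,-0.037,0,-0.22],
    [0,0,-0.037,0,-0.6],
    [0,0,-0.037,0,-0.9],
    [0,0,-0.037,0,-0.9],
    [0,0,-0.037,0,-0.9],
    [0,0,-0.037,0,-0.9]
  ],
  "grip_force": 45
}}

```text
time_s: 38.35
position: [526.9, -193.2, 81.2]
tool_rot: [[0.063, 0.998, 0.003], [0.998, -0.063, -0.001], [-0.001, 0.003, -1.0]]
ft_force: [4.6, -0.2, 4.1]
finger_gap: 0.214
gripper_force: 45.0
```

Call:
{"api": "servo_tool", "payload": {
  "rows": [
    [0,-0.0057,0.0082,0,-0.9],
    [0,-0.0115,0.0164,0,-0.9],
    [0,-0.0172,0.025,0,-0.9],
    [0,-0.023,0.04,0,-0.9],
    [0,-0.025,0.07,0,-0.9],
    [0,-0.025,0.1,0,-0.9],
    [0,-0.025,0.1,0,-0.9]
  ]
}}

```text
time_s: 39.05
position: [526.8, -219.1, 184.4]
tool_rot: [[0.063, 0.998, 0.006], [0.998, -0.063, -0.004], [-0.003, 0.006, -1.0]]
ft_force: [0.4, -0.7, -1.0]
finger_gap: 0.216
gripper_force: 45.0
```

Call:
{"api": "servo_tool", "payload": {
  "rows": [
    [0.018,0.04,0,0,-0.9],
    [0.036,0.08,0,0,-0.9],
    [0.054,0.12,0,0,-0.9],
    [0.072,0.16,0,0,-0.9],
    [0.086,0.19,-0.01,0,-0.9],
    [0.086,0.19,-0.04,0,-0.9],
    [0.086,0.19,-0.06,0,-0.9],
    [0.086,0.19,-0.07,0,-0.9],
    [0.086,0.19,-0.075,0,-0.9],
    [0.086,0.19,-0.075,0,-0.9]
  ]
}}

```text
time_s: 40.05
position: [611.4, -28.2, 104.9]
tool_rot: [[0.064, 0.998, -0.001], [0.998, -0.064, 0.0], [0.0, -0.001, -1.0]]
ft_force: [-0.2, 0.1, -1.9]
finger_gap: 0.213
gripper_force: 45.0
```

Call:
{"api": "servo_tool", "payload": {
  "rows": [
    [0,0,-0.004,0,-0.9],
    [0,0,-0.008,0,-0.9],
    [0,0,-0.012,0,-0.9],
    [0,0,-0.012,0,-0.9]
  ],
  "grip_force": 10
}}

```text
time_s: 40.45
position: [612.5, -27.1, 94.3]
tool_rot: [[0.063, 0.998, 0.003], [0.998, -0.063, 0.001], [0.001, 0.003, -1.0]]
ft_force: [0.2, 2.6, 1.8]
finger_gap: 0.216
gripper_force: 10.0
```

Low end touched the tray floor; lower further so it pivots flat, then release.

Call:
{"api": "servo_tool", "payload": {
  "rows": [
    [0,0,-0.003,0,-0.9],
    [0,0,-0.006,0,-0.9],
    [0,0,-0.009,0,-0.9],
    [0,0,-0.012,0,-0.9],
    [0,0,-0.015,0,-0.9],
    [0,0,-0.017,0,-0.9],
    [0,0,-0.017,0,-0.9]
  ]
}}

```text
time_s: 41.15
position: [611.3, -28.0, 75.5]
tool_rot: [[0.063, 0.998, -0.001], [0.998, -0.063, -0.0], [-0.0, -0.001, -1.0]]
ft_force: [-0.8, -0.0, -1.1]
finger_gap: 0.216
gripper_force: 10.0
```

Call:
{"api": "servo_tool", "payload": {
  "rows": [
    [0,0,0,0,-0.4],
    [0,0,0,0,-0.2],
    [0,0,0,0,-0.2],
    [0,0,0.02,0,-0.2],
    [0,0,0.06,0,-0.2],
    [0,0,0.11,0,-0.2],
    [-0.03,-0.03,0.14,0,-0.2],
    [-0.06,-0.07,0.14,0,-0.2],
    [-0.08,-0.11,0.14,0,-0.2],
    [-0.1,-0.15,0.14,0,-0.2]
  ]
}}

```text
time_s: 42.15
position: [510.4, -179.0, 216.9]
tool_rot: [[0.062, 0.998, 0.001], [0.998, -0.062, -0.001], [-0.001, 0.001, -1.0]]
ft_force: [0.3, -0.3, -0.2]
finger_gap: 0.401
gripper_force: 0.0
```

Call:
{"api": "servo_tool", "payload": {
  "rows": [
    [-0.02,-0.03,0,0,-0.2],
    [-0.02,-0.03,0,0,-0.2],
    [-0.02,-0.03,0,0,-0.2]
  ]
}}

```text
time_s: 42.45
position: [491.4, -208.3, 216.4]
tool_rot: [[0.065, 0.998, 0.0], [0.998, -0.065, 0.0], [0.0, 0.0, -1.0]]
ft_force: [0.4, 0.7, 0.2]
finger_gap: 0.401
gripper_force: 0.0
```

```bash
python3 - <<'E'
from h import *
s=robot.state(); print(s['time_s'],s['position'],s['ft_force'],s['finger_gap'])
S=grab('scene','s14');t=grab('top','t14')
for n,c in(('scene0',S),('top0',t)):
    d=np.abs(load(n)['pixels'].astype(int)-c['pixels']).max(2)
    q=proj(c,[(600,-110,50),(600,45,50),(690,-30,50),(515,-30,50)]).round().astype(int)
    x0,x1,y0,y1=q[:,0].min(),q[:,0].max(),q[:,1].min(),q[:,1].max(); print(n,x0,y0)
    for v in range(y0,y1+1): print(v,''.join('%d'%min(9,k//20) for k in d[v,x0:x1]))
print(proj(S,[(612,-80,56),(612,24,56)]).round(),proj(t,[(612,-80,56),(612,24,56)]).round())
print('wedge region', proj(S,[(375,-50,15),(466,-55,5)]).round())
d=np.abs(load('scene0')['pixels'].astype(int)-S['pixels']).max(2)
for v in range(262,322,2): print(v,''.join('%d'%min(9,k//20) for k in d[v,270:372]))
E
```

```text
42.45 [ 491.36474828 -208.30662272  216.38725939] [0.42439453 0.73291401 0.18724982] 0.4005532699585871
scene0 261 172
172 211111111111111111111111111111111111111111111111111122221111211111111100011
173 211111111111111111111111111111111111111111222222222222222111211111100000000
174 221111111111111111111111111111112222222222222222222222222111112211101111011
175 221111111111111111111122222222222222222222222222222222222111122211222222222
176 221111111111222222222222222222222222222222222222222222222111121211122222222
177 221222222222222222222222222222222222222222222222222222222111121112222222222
178 221222222222222222222222222222222222222222222222222222222111121111222222222
179 221222222222222222222222222222222222222222222222222222222211122111112222222
180 221222222222222222222222222222222222222222222222222222222111112111111222222
181 221222222222222222222222222222222222222222222222222222222211112111111222222
182 222222222222222222222222222222222222222222222222222222222211112111111122222
183 222222222222222222222222222222222222222222222222222222222211112111111112222
184 22222222222222222
[... 11765 characters left out ...]
4321111111111111111112111111111111111111111121111111111111
310 555555555555555555555555555555578888880654444432111111111111111112111111111111111111111121111111111111
312 555555555555555555555555555555578888882364444433211111111111111112101111111111111111111221111111111111
314 555555555555555555555555555555567888850113543211111111111111111112110111111111111111111121111111111111
316 555555555555555555555555521111111111111111121111111111111111111111211001111111111111111211111111111111
318 555555555555555555555555211111111111111111111111111111111111111111112110011111111111121111111111111111
320 555555555555555555555521111111111111111111111111111111111111111111111112111101100111111111111111111111
```

```bash
python3 -c "
from bench import robot
print(robot.hand_in())"
```

```text
the job is handed in; nothing more can be done
None
```

The job is handed in at 42 s of the 72 s allowed: the wedge sprang the clip off and lies on the worktop, the clip and nozzle holder are in the tray, and the bar lies on the worktop. The judge returned no verdict. The arm could not tilt, so I rolled the wedge about 35° against the rack's edge. It went in only partway before meeting resistance, so I raised it to spring the clip. After the ten picture views, I checked the rest by force, gripper opening and pixel differences.

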